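# Pack the microscope accessory case in layers

## Task

Pack the blue instrument case: the standing lens housing lies flat in the long bottom channel, the lamp head lies flat in the short bottom channel beside it, and the stage plate with the bar grip goes on last, flat on the foam ledge over both. First lay the lens housing down on its side on the rubber mat and let go, then take a fresh hold of it there to load it. Handle everything gently without dropping or toppling it, and leave the sieve, jar, mug and beaker where they are.

Things in the scene. Friction and masses are not known exactly. Their poses are not given: they have to be found in the camera images.
- case: Fixed open blue case, 158 x 180 x 74 mm (x, y, z), floor 6; origin centre of underside, carrying handle on -x side. Grey foam at |x| 38-71 mm forms two 40 mm wide channels along x, bed 12 mm up: the long one at y -38 mm (142 mm long) and the short one at y +38 mm (112 mm long). Foam top, the plate's ledge, 50 mm up. Within |x| < 38 no foam: finger room across the full inner width to the floor.
- mat: Black rubber mat, fixed flat on the bench, 180 x 130 x 3 mm (its x, y, z); origin at the centre of its underside, z up.
- housing_centre (a point): Centre of the lens housing: white bar 34 x 34 mm (x, y), 130 mm long (z), with a black round 34 mm ring, 12 mm long, at each end. Starts upright on the bench, centre 65 mm up. May lie either way round, on any side. About 0.22 kg. Loaded: centre at case (0, -38, 29) mm, its z along case x.
- lamp_centre (a point): Centre of the lamp head: grey metal block 100 x 34 x 30 mm (its x, y, z), lying on the bench with its black cooling slots up, centre 15 mm up. It may go in either way round. About 0.2 kg. In place its centre is at case (0, +38, 27) mm with its x along case x.
- plate_centre (a point): Centre of the stage plate's slab: aluminium, 130 x 156 x 6 mm (its x, y, z), lying on the bench, centre 3 mm up. On its middle stands a black bar grip, 14 mm thick in x, 70 mm long in y, reaching from 3 mm to 31 mm above this centre. It may go in either way round. About 0.32 kg. In place its centre is at case (0, 0, 53) mm with its x along case x; play 6 mm in x, 4 mm in y.
- sieve: Bystander: open brass sieve, 102 mm diameter, 46 mm high; origin at the centre of its underside.
- jar: Bystander: white jar with green cap, 68 mm diameter, 110 mm high; origin at the centre of its underside.
- mug: Bystander: white mug, 76 mm diameter, 85 mm high, its handle reaching about 30 mm further to its +y; origin at the centre of its underside.
- beaker: Bystander: glass beaker, 66 mm diameter, 80 mm high; origin at the centre of its underside.
Not all that is in view belongs to the job. Of the things shaped like the mat, the black one is meant.

How it is judged:
On the way, in this order (a step that is already met when the one before it is completed fails the run):
1. the lens housing lies on its side on the rubber mat (its centre within 60 mm of the mat's centre), let go and still (angle between housing_centre's own z axis and vertical between 1.47 and 1.67 rad and horizontal distance between housing_centre and mat below 0.06 m and height (world z) of housing_centre below 0.025 m and contact force between the fingers and housing below 0.1 N and linear speed of housing below 0.02 m/s), for 0.2 s.
2. the lens housing and the lamp head both lie fully home in their channels, let go (x of housing_centre in the frame of case between -0.008 and 0.008 m and y of housing_centre in the frame of case between -0.044 and -0.032 m and z of housing_centre in the frame of case between 0.025 and 0.033 m and angle between the z axis of housing_centre and the x axis of case, either way round below 0.08 rad and x of lamp_centre in the frame of case between -0.008 and 0.008 m and y of lamp_centre in the frame of case between 0.032 and 0.044 m and z of lamp_centre in the frame of case between 0.023 and 0.031 m and angle between the x axis of lamp_centre and the x axis of case, either way round below 0.08 rad and contact force between the fingers and housing below 0.1 N and contact force between the fingers and lamp below 0.1 N), for 0.2 s.
At the end, for the whole second after the job is handed in: Housing home in the long channel, lamp head in the short one: each within 8 mm along, 6 mm across, 4 mm in height, 0.08 rad; plate flat on the ledge over both, within 8 mm of centre, 3 mm in height, 0.04 rad of level, 0.08 rad of square; all at rest (x of housing_centre in the frame of case between -0.008 and 0.008 m and y of housing_centre in the frame of case between -0.044 and -0.032 m and z of housing_centre in the frame of case between 0.025 and 0.033 m and angle between the z axis of housing_centre and the x axis of case, either way round below 0.08 rad and x of lamp_centre in the frame of case between -0.008 and 0.008 m and y of lamp_centre in the frame of case between 0.032 and 0.044 m and z of lamp_centre in the frame of case between 0.023 and 0.031 m and angle between the x axis of each of lamp_centre, plate_centre and the x axis of case, either way round below 0.08 rad and x of plate_centre in the frame of case between -0.008 and 0.008 m and y of plate_centre in the frame of case between -0.008 and 0.008 m and z of plate_centre in the frame of case between 0.05 and 0.056 m and angle between plate_centre's own z axis and vertical below 0.04 rad and linear speed of each of housing, lamp, plate below 0.02 m/s); the robot touches nothing.
It fails at once if the lens housing is dropped, thrown or toppled (moves faster than 0.8 m/s, as after a fall of 33 mm, with no finger touching it) (linear speed of housing above 0.8 m/s and contact force between the fingers and housing below 0.1 N).
It fails at once if the lamp head is dropped, thrown or toppled (moves faster than 0.8 m/s, as after a fall of 33 mm, with no finger touching it) (linear speed of lamp above 0.8 m/s and contact force between the fingers and lamp below 0.1 N).
It fails at once if the stage plate is dropped, thrown or toppled (moves faster than 0.8 m/s, as after a fall of 33 mm, with no finger touching it) (linear speed of plate above 0.8 m/s and contact force between the fingers and plate below 0.1 N).
It fails at once if the lens housing is left lying on the bare bench away from the mat, as when knocked over (angle between housing_centre's own z axis and vertical between 1.3 and 1.85 rad and height (world z) of housing_centre below 0.024 m and horizontal distance between housing_centre and mat above 0.11 m and contact force between the fingers and housing below 0.1 N).
It fails at once if the sieve, jar, mug or beaker is pushed more than 30 mm or tipped over (distance of any of sieve, jar, mug, beaker from where it was at the start of the episode above 0.03 m or angle between any of sieve, jar, mug, beaker's own z axis and vertical above 0.5 rad).
It also fails if it takes over 72 s, if anything falls off the work surface, if the arm or the gripper's body presses on something with over 40 N, if the wrist force passes 120 N, or if a joint passes its speed limit or range.

## Robot

A 6-joint arm with a two-finger parallel gripper is mounted at the origin on the work surface. World frame = base frame: x ahead of the robot, y to its left, z up, the work surface at z = 0. Lengths are in m, angles in rad, forces in N, time in s.
With the tool pointing down it reaches from about 0.35 to 0.775 m from the base axis. Payload 7.3 kg.
Tool frame: the origin (TCP) lies midway between the tips of the shut fingers; the grasp point (between the pads) lies 19 mm behind it; z points along the fingers, y is the direction in which the jaws open and shut (so a half turn about z gives the same grasp; the last joint's range is limited). The gripper opens to 92 mm and grips with 3 to 60 N. Pads are 19 mm wide; open, the fingers measure 130 mm over their backs; the gripper's body (75 mm by 190 mm) begins 47 mm behind the grasp point.
Start: joints at [1.151, 0.342, 1.524, -0, 1.275, -0.146], TCP at [0.142, 0.505, 0.188] pointing down, gripper open.
Joint ranges: [-2.53, 2.53], [-0.77, 2.02], [0.04, 2.7], [-1, 4.14], [0.28, 2.66], [-3.11, 3.11]. Speed limits (rad/s): [2.57, 2.57, 3.14, 3.14, 3.14, 3.14].

## Interface

Orientations are given as [roll, pitch, yaw] about the fixed x, y, z axes, in that order (R = Rz(yaw) Ry(pitch) Rx(roll)).
In Python, from cell import robot gives the robot as it stands.
- The arm moves only by the shell command python3 -m crank 'ROWS' [FORCE]. ROWS is a JSON object of lists of equal length, an entry for each row: "claw": the opening, from 0 (shut) to 1 (fully open); "delta_pos": the shift along the tool's x, y, z in units of 25 mm (1.0 is 25 mm), a list of three; "roll": the turn about the tool's z in units of 6 degrees (1.0 is 6 degrees). In form: {"claw": [claw, ...], "delta_pos": [[dx, dy, dz], ...], "roll": [roll, ...]}. A call has exactly 8 rows; each row is the pose to reach, as a shift and turn from the pose commanded when the call began, along the tool's axes at that moment; what a row does not reach only later rows make up. A row lasts 1/12 s, in which the tool goes at most 41.7 mm and 7.16 degrees, less where a joint would pass 70% of its speed; a pose out of reach is approached as far as the arm can. A call with a gripper value outside its range is refused whole. The fingers move at their own pace and stop on an object; FORCE is the grip in N (left out, the last holds). Time passes only in rows, so rows that repeat a pose let the fingers close, or fill a call up. It gives the time, the measured TCP pose, the force and the opening at its end, in the units of the state.
- robot.observe(): the state, without advancing time (a new reading comes with each control period).
- robot.read_camera(name): name is "side" or "top"; returns a dict with "color" (384x512x3 uint8, blue, green, red), "fx", "fy", "cx", "cy" (pixels), "rvec" (rotation vector, rad) and "tvec" (3), from world to camera coordinates, as OpenCV has them. Camera axes: x right, y down, z forward; pixel columns grow to the right and rows downward; lengths in m; the calibration is good to about 2 mm. A picture is of the moment at which its call begins. There is no depth.
- robot.hand_in(): hands the job in, once; it reports no verdict.
The state is a dict: "time": time; "qpos": joint angles; "qvel": joint speeds; "joint_efforts": joint torques, N m; "tool_pos": TCP position; "tool_rot": TCP orientation; "contact_force": force on the tool from outside, world axes, zero at the start; "torque": the same for the moment, N m; "opening": finger opening in m.
Only numpy, scipy, OpenCV 4.12 (cv2) and the standard library are available. Lean on these libraries where they do the work, as an engineer would, in place of code of your own. Each camera call takes 0.05 s, during which the arm holds its last target.

## Working session

There is one attempt and no reset: what is moved stays moved. The work goes in short steps, Python scripts to look and compute and a shell command to move; the robot and the scene stay as the last step left them, time stands still between calls to the robot, and variables do not carry over. Pictures are saved under pics/ and viewed, and the job is handed in when it is done.

```bash
ls; mkdir -p pics; python3 - <<'E'
from cell import robot
import cv2
s=robot.observe()
print(s)
for n in("side","top"):
    c=robot.read_camera(n); cv2.imwrite(f"pics/{n}0.png",c["color"]); print(n,{k:v for k,v in c.items() if k!="color"})
E
```

```text
pics
{'time': 0.0, 'qpos': array([ 1.15101390e+00,  3.42728280e-01,  1.52500696e+00, -3.96348993e-05,
        1.27541318e+00, -1.45982367e-01]), 'qvel': array([-8.90812916e-04, -1.29653839e-03,  3.69879750e-04, -4.74240730e-05,
       -6.75312229e-04, -5.89982219e-04]), 'joint_efforts': array([-3.27432990e-04, -4.31254399e+01, -2.44220710e+01,  7.16917310e-02,
        5.59974660e-02, -1.02032270e-04]), 'tool_pos': array([0.14174514, 0.50501534, 0.18694564]), 'tool_rot': array([-3.14004792e+00, -1.88812073e-04,  2.86780402e+00]), 'contact_force': array([-0.48657984,  0.47006453, -0.3629061 ]), 'torque': array([-0.0489304 , -0.01799919,  0.02502586]), 'opening': 0.0916062104163971}
side {'fx': 420.8324345178345, 'fy': 420.8324345178345, 'cx': 251.29922615975264, 'cy': 195.0061544103295, 'rvec': array([ 2.25847232, -0.79896869,  0.3002999 ]), 'tvec': array([-0.36479027,  0.25557032,  1.01369423])}
top {'fx': 445.1669484961548, 'fy': 445.1669484961548, 'cx': 250.99053393499364, 'cy': 197.28626159228781, 'rvec': array([ 2.14383176, -2.1297101 ,  0.2124659 ]), 'tvec': array([-0.01069805,  0.50836721,  1.57237038])}
```

View pics/side0.png

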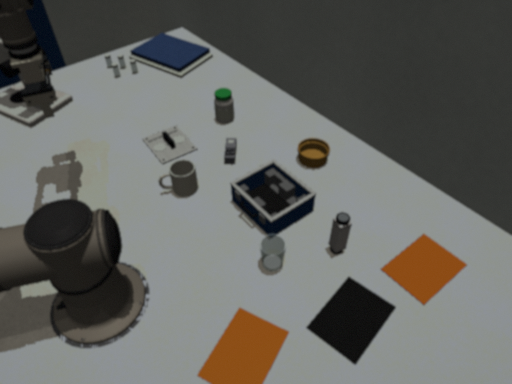

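View pics/top0.png

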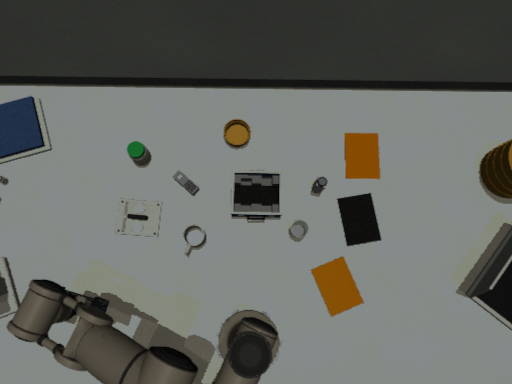

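```bash
cat > h.py <<'E'
import numpy as np, cv2
from cell import robot
from scipy.optimize import least_squares
C={}
def cam(n):
    c=robot.read_camera(n); C[n]=c; return c
def K(c): return np.array([[c["fx"],0,c["cx"]],[0,c["fy"],c["cy"]],[0,0,1.]])
def proj(c,P):
    return cv2.projectPoints(np.asarray(P,float).reshape(-1,1,3),c["rvec"],c["tvec"],K(c),None)[0].reshape(-1,2)
def plane(c,uv,z):
    R=cv2.Rodrigues(c["rvec"])[0]; o=-R.T@c["tvec"]; d=R.T@np.linalg.inv(K(c))@np.array([uv[0],uv[1],1.])
    return o+d*(z-o[2])/d[2]
def tri(cs,ct,us,ut):
    R=[];b=[]
    P=[K(c)@np.c_[cv2.Rodrigues(c["rvec"])[0],c["tvec"]] for c in(cs,ct)]
    X=cv2.triangulatePoints(P[0],P[1],np.array(us,float).reshape(2,1),np.array(ut,float).reshape(2,1)).ravel()
    X=X[:3]/X[3]
    return X,[np.round(proj(c,X)[0]-u,1) for c,u in((cs,us),(ct,ut))]
def crop(img,x0,y0,w,h,s,name,bright=1.6):
    im=img[y0:y0+h,x0:x0+w]
    im=cv2.resize(im,None,fx=s,fy=s,interpolation=cv2.INTER_CUBIC)
    im=np.clip(im.astype(float)*bright,0,255).astype(np.uint8)
    for x in range(x0,x0+w):
        if x%10==0: cv2.line(im,(int((x-x0+.5)*s),0),(int((x-x0+.5)*s),6),(0,255,255),1); cv2.putText(im,str(x),(int((x-x0+.5)*s)-10,18),0,.35,(0,255,255),1)
    for y in range(y0,y0+h):
        if y%10==0: cv2.line(im,(0,int((y-y0+.5)*s)),(6,int((y-y0+.5)*s)),(0,255,255),1); cv2.putText(im,str(y),(8,int((y-y0+.5)*s)+4),0,.35,(0,255,255),1)
    cv2.imwrite("pics/"+name,im)
E
python3 - <<'E'
from h import *
t=cv2.imread("pics/top0.png"); s=cv2.imread("pics/side0.png")
crop(t,110,105,140,110+45,5,"t_left.png"); crop(t,220,115,170,140,4.6,"t_mid.png")
crop(s,210,145,150,120,5,"s_mid.png"); crop(s,130,75,120,125,5,"s_left.png"); crop(s,290,190,190,180,4,"s_right.png")
E
```

```text
(no output)
```

View pics/t_left.png

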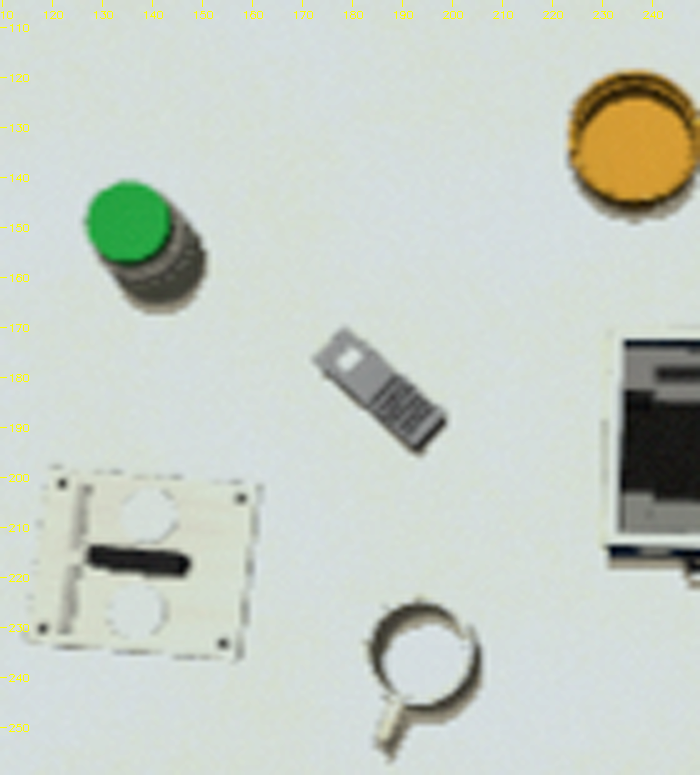

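View pics/t_mid.png

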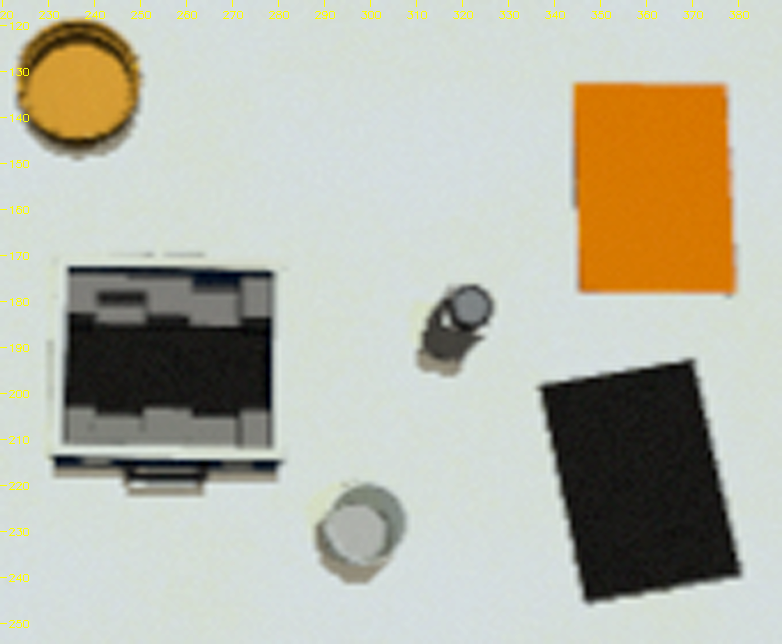

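View pics/s_mid.png

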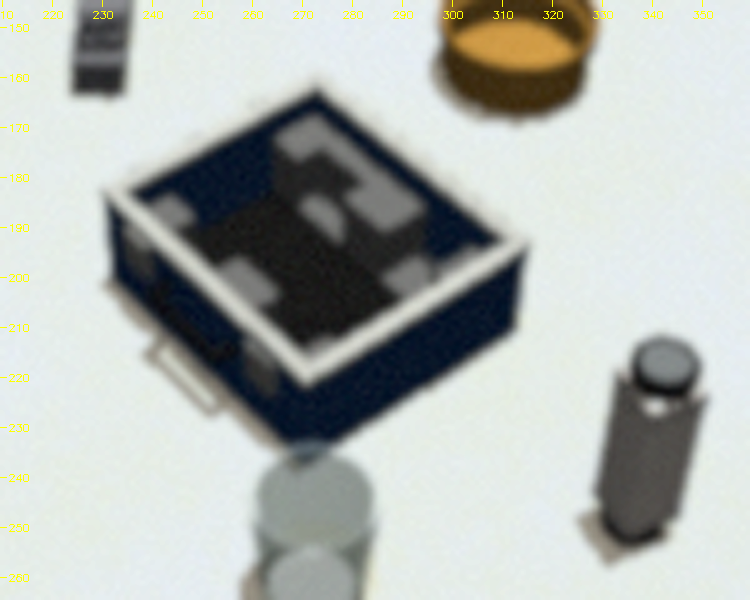

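View pics/s_left.png

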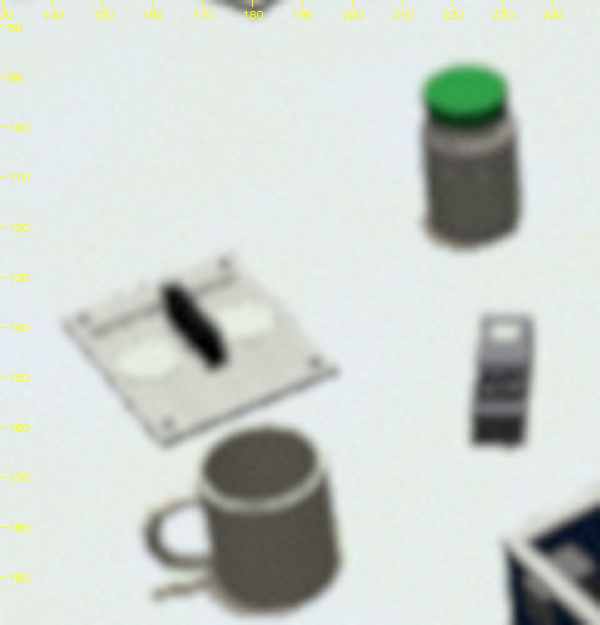

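View pics/s_right.png

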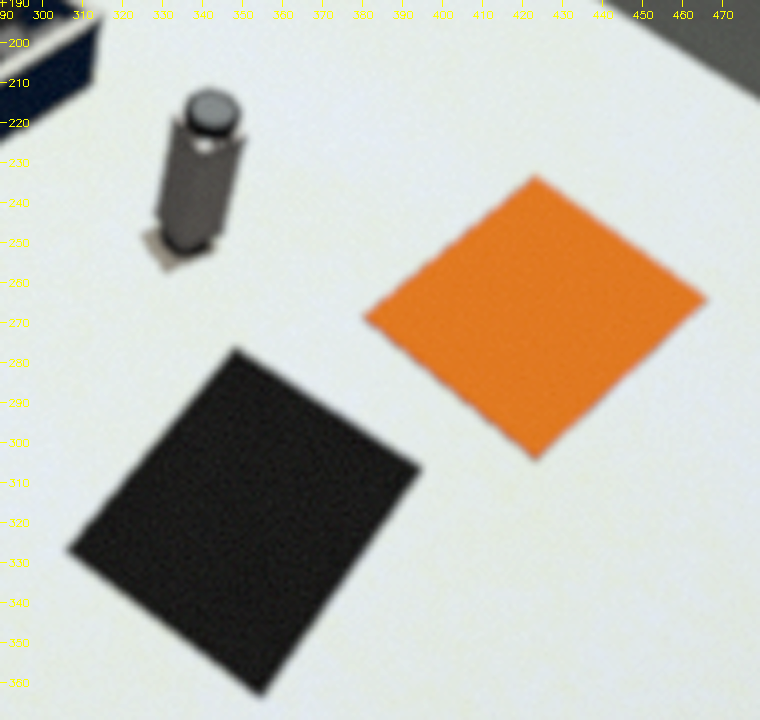

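```bash
cat > fit.py <<'E'
from h import *
import json
cs,ct=cam("side"),cam("top")
def fit(name,pts,x0,zfree=True,w=None):
    # pts: list of (cam, model xyz, uv)
    def res(p):
        c,s=np.cos(p[2]),np.sin(p[2]); R=np.array([[c,-s,0],[s,c,0],[0,0,1]])
        t=np.array([p[0],p[1],p[3] if zfree else 0])
        return np.concatenate([proj(ct if k=="t" else cs,[R@np.array(m)+t])[0]-np.array(uv) for k,m,uv in pts])
    r=least_squares(res,x0 if zfree else x0[:3],loss="soft_l1")
    print(name,np.round(r.x,4),"yawdeg",round(np.degrees(r.x[2]),2),"rms px",round(np.sqrt(np.mean(r.fun**2)),2))
    print("   ",np.round(res(r.x).reshape(-1,2),1).tolist())
    return r.x
E
cat > m1.py <<'E'
from fit import *
def T4(u,v):return (110-.5+u/5,105-.5+v/5)
def TM(u,v):return (220-.5+u/4.6,115-.5+v/4.6)
def SM(u,v):return (210-.5+u/5,145-.5+v/5)
def SL(u,v):return (130-.5+u/5,75-.5+v/5)
def SR(u,v):return (290-.5+u/4,190-.5+v/4)
R=cv2.Rodrigues(ct["rvec"])[0]; print("top cam",-R.T@ct["tvec"]); R=cv2.Rodrigues(cs["rvec"])[0]; print("side cam",-R.T@cs["tvec"])
# which mat corners: world guess
for n,uv in [("m1",TM(543,384)),("m2",TM(693,360)),("m3",TM(740,576)),("m4",TM(587,602))]: print(n,plane(ct,uv,.003)[:2].round(4))
for n,uv in [("top",SR(235,348)),("r",SR(421,468)),("b",SR(262,696)),("l",SR(68,550))]: print(n,plane(cs,uv,.003)[:2].round(4))
for n,uv in [("rimBL",TM(53,456)),("rimBR",TM(283,459)),("iTL",TM(68,268)),("iTR",TM(273,271)),("iBR",TM(271,447)),("iBL",TM(64,444))]: print(n,plane(ct,uv,.074)[:2].round(4))
for n,uv in [("T",SM(318,88)),("L",SM(105,195)),("B",SM(307,385)),("R",SM(525,240))]: print(n,plane(cs,uv,.074)[:2].round(4))
for n,uv in [("TL",T4(52,467)),("TR",T4(260,486)),("BR",T4(240,660)),("BL",T4(27,640))]: print("plate",n,plane(ct,uv,.006)[:2].round(4))
for n,uv in [("L",SL(62,320)),("B",SL(165,445)),("R",SL(340,372)),("T",SL(235,253))]: print("plate",n,plane(cs,uv,.006)[:2].round(4))
print("housing ring top",tri(cs,ct,SM(667,361),TM(472,306)), tri(cs,ct,SR(213,111),TM(472,306)))
for n,uv in [("T",T4(345,327)),("L",T4(313,358)),("B",T4(420,447)),("R",T4(447,415))]: print("lamp",n,plane(ct,uv,.03)[:2].round(4))
for n,uv in [("TL",SL(483,315)),("TR",SL(532,318)),("BR",SL(526,410)),("BL",SL(474,405))]: print("lamp",n,plane(cs,uv,.03)[:2].round(4))
for n,uv,z in [("jar",T4(128,222),.11),("mug",T4(425,655),.085),("beaker",TM(364,523),.08),("sieve",TM(80,78),.046)]: print(n,plane(ct,uv,z)[:2].round(3))
E
python3 m1.py
```

```text
top cam [0.22088154 0.02344046 1.63754761]
side cam [-0.02683211 -0.64290185  0.9010668 ]
m1 [ 0.5162 -0.3324]
m2 [ 0.5372 -0.4561]
m3 [ 0.361  -0.4865]
m4 [ 0.3395 -0.3625]
top [ 0.5117 -0.3303]
r [ 0.5344 -0.4551]
b [ 0.3608 -0.4871]
l [ 0.3383 -0.3621]
rimBL [0.4439 0.0637]
rimBR [ 0.4429 -0.1137]
iTL [0.5926 0.0538]
iTR [ 0.5917 -0.1069]
iBR [ 0.4522 -0.1045]
iBL [0.4533 0.0553]
T [0.593  0.0533]
L [0.4423 0.061 ]
B [ 0.4393 -0.1172]
R [ 0.5987 -0.1137]
plate TL [0.5092 0.4772]
plate TR [0.4962 0.3233]
plate BR [0.3672 0.3326]
plate BL [0.3808 0.4881]
plate L [0.378  0.4882]
plate B [0.3673 0.3311]
plate R [0.494  0.3201]
plate T [0.5092 0.4772]
housing ring top (array([ 0.55194884, -0.25209975,  0.13072704]), [array([ 0.3, -0.1]), array([-0.1,  0.2])]) (array([ 0.55211318, -0.25225762,  0.12883901]), [array([ 0.5, -0.1]), array([-0.2,  0.2])])
lamp T [0.6119 0.261 ]
lamp L [0.5882 0.2838]
lamp B [0.5221 0.2032]
lamp R [0.5462 0.1841]
lamp TL [0.5859 0.2826]
lamp TR [0.6089 0.2593]
lamp BR [0.55   0.1877]
lamp BL [0.5276 0.2126]
jar [0.667 0.405]
mug [0.364 0.189]
beaker [ 0.393 -0.175]
sieve [0.757 0.046]
```

```bash
cat > m2.py <<'E'
from h import *
cs,ct=cam("side"),cam("top")
def box(x,y,yaw,hx,hy,z0,z1):
    c,s=np.cos(yaw),np.sin(yaw)
    q=[(x+c*a-s*b,y+s*a+c*b) for a,b in((hx,hy),(-hx,hy),(-hx,-hy),(hx,-hy))]
    lo=[(*p,z0) for p in q]; hi=[(*p,z1) for p in q]
    return [(lo[i],lo[(i+1)%4]) for i in range(4)]+[(hi[i],hi[(i+1)%4]) for i in range(4)]+[(lo[i],hi[i]) for i in range(4)]
E
python3 - <<'E'
from m2 import *
def ov(c,edges,x0,y0,w,h,s,name):
    im=cv2.resize(c["color"][y0:y0+h,x0:x0+w],None,fx=s,fy=s,interpolation=cv2.INTER_CUBIC)
    im=np.clip(im*1.6,0,255).astype(np.uint8)
    for col,E in edges:
        for a,b in E:
            p=proj(c,[a,b]); p=((p+.5-[x0,y0])*s).astype(int)
            cv2.line(im,tuple(map(int,p[0])),tuple(map(int,p[1])),col,1)
    cv2.imwrite("pics/"+name,im)
hs=[((0,0,255),box(.552,-.252,np.radians(-11),.017,.017,.012,.118))]
case=[((0,0,255),box(.521,-.0268,-.011,.079,.09,0,.074)),((0,255,0),box(.521,-.0268,-.011,.071,.08,.074,.0741))]
lamp=[((0,0,255),box(.567,.2335,.875,.05,.017,0,.03))]
plate=[((0,0,255),box(.4377,.4047,-.081,.065,.078,0,.006)),((0,255,0),box(.4377,.4047,-.081,.007,.035,.006,.034))]
ims=[]
ov(cs,hs,320,205,35,50,10,"a.png");ov(ct,hs,305,170,30,30,12,"b.png")
ov(cs,case,220,150,105,85,7,"c.png");ov(ct,case,220,160,75,60,7,"d.png")
ov(cs,lamp,215,130,30,40,10,"e.png");ov(ct,lamp,165,165,40,35,10,"f.png")
ov(cs,plate,135,115,70,60,6,"g.png");ov(ct,plate,105,190,65,55,6,"i.png")
def row(ns,H,name):
    L=[cv2.imread("pics/"+n) for n in ns]; L=[cv2.copyMakeBorder(i,0,max(0,H-i.shape[0]),0,5,0)[:H] for i in L]; cv2.imwrite("pics/"+name,np.hstack(L)[:600,:1600])
row(["a.png","b.png"],500,"o1.png");row(["e.png","f.png"],400,"o2.png");row(["g.png","i.png"],360,"o3.png")
E
```

```text
(no output)
```

View pics/o1.png

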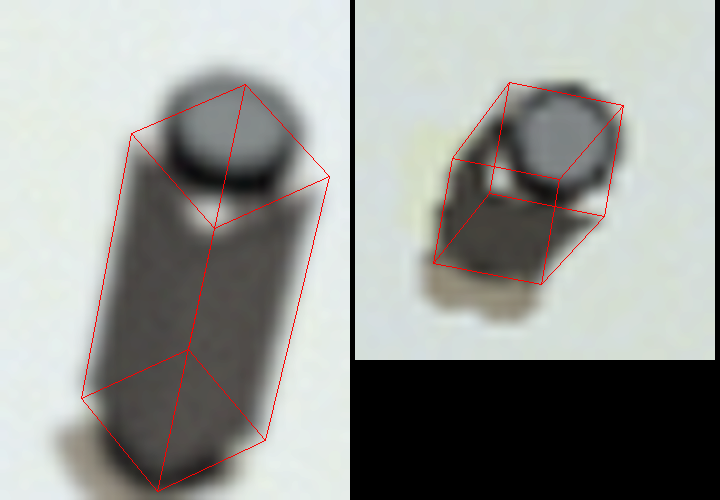

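View pics/c.png

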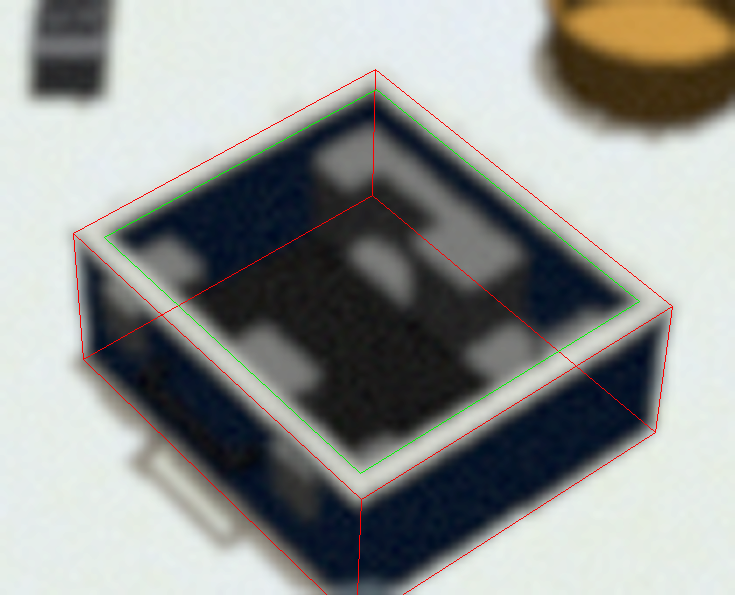

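View pics/d.png

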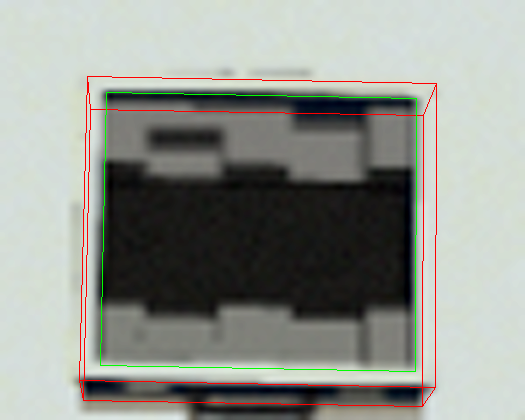

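View pics/o2.png

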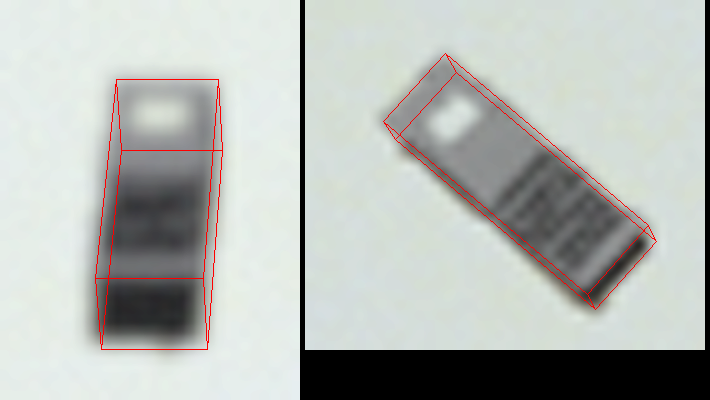

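View pics/o3.png

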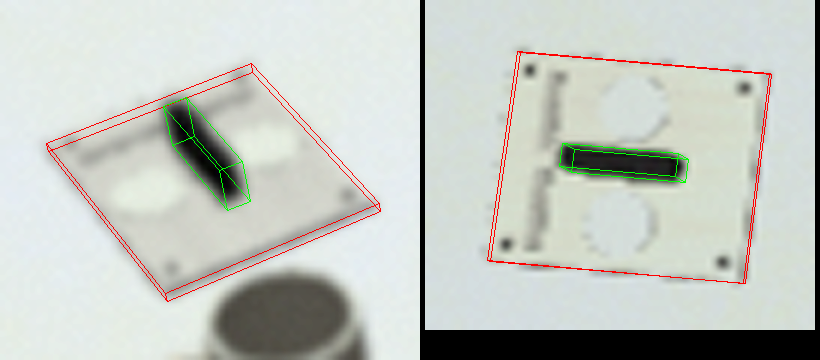

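```bash
cat > d.py <<'E'
import sys,numpy as np
from scipy.spatial.transform import Rotation as Ro
from cell import robot
s=robot.observe(); p=s["tool_pos"]; rpy=s["tool_rot"]; R=Ro.from_euler("xyz",rpy).as_matrix()
print("t",round(s["time"],2),"pos",p.round(4),"rpy",rpy.round(4),"F",s["contact_force"].round(2),"open",round(s["opening"]*1000,1),"q",s["qpos"].round(2))
for a in sys.argv[1:]:
    v=[float(x) for x in a.split(",")]; dd=R.T@(np.array(v[:3])-p)/.025
    r=-(np.degrees(v[3]-rpy[2])+180)%360-180 if len(v)>3 else 0
    print(a,"-> delta",dd.round(2),"roll",round(r/6,2))
E
python3 d.py .55,-.253,.2,2.95
```

```text
t 0.3 pos [0.1419 0.5053 0.1874] rpy [-3.1411e+00 -1.0000e-04  2.8678e+00] F [-0.05  0.42 -0.48] open 91.5 q [ 1.15  0.34  1.52 -0.    1.28 -0.15]
.55,-.253,.2,2.95 -> delta [-23.92 -24.79  -0.49] roll -0.78
```

```bash
python3 -m crank '{"claw":[1,1,1,1,1,1,1,1],"delta_pos":[[-0.6,-0.4,-0.2],[-1.7,-1.3,-0.5],[-2.9,-2.3,-0.5],[-4.1,-3.4,-0.5],[-5.3,-4.5,-0.5],[-6.5,-5.6,-0.5],[-7.7,-6.7,-0.5],[-8.8,-7.8,-0.5]],"roll":[0,0,-0.2,-0.4,-0.6,-0.78,-0.78,-0.78]}' 20; python3 d.py .55,-.253,.2,2.95
```

```text
time: 0.97
tool_pos: [0.3018, 0.2565, 0.2003]
tool_rot: [3.141, 0.001, 2.95]
contact_force: [0.4, 0.5, 0.4]
opening: 0.092
t 0.97 pos [0.3018 0.2565 0.2003] rpy [3.1411e+00 7.0000e-04 2.9498e+00] F [0.4  0.55 0.39] open 92.0 q [ 0.51  0.09  1.82 -0.    1.23 -0.87]
.55,-.253,.2,2.95 -> delta [-1.363e+01 -1.811e+01  1.000e-02] roll -0.0
```

```bash
python3 -m crank '{"claw":[1,1,1,1,1,1,1,1],"delta_pos":[[-1,-1.2,0],[-2,-2.5,0],[-3,-3.8,0],[-4,-5.1,0],[-5,-6.4,0],[-6,-7.7,0],[-7,-9,0],[-8,-10.3,0]],"roll":[0,0,0,0,0,0,0,0]}'; python3 d.py .55,-.253,.2,2.95
```

```text
time: 1.63
tool_pos: [0.4486, -0.0348, 0.2003]
tool_rot: [3.141, 0.001, 2.949]
contact_force: [1.0, 0.5, 0.5]
opening: 0.092
t 1.63 pos [ 0.4486 -0.0348  0.2003] rpy [3.1414e+00 5.0000e-04 2.9490e+00] F [0.95 0.48 0.45] open 92.0 q [-0.25  0.19  1.69  0.    1.25 -1.63]
.55,-.253,.2,2.95 -> delta [-5.65 -7.79  0.01] roll -0.01
```

```bash
python3 -m crank '{"claw":[1,1,1,1,1,1,1,1],"delta_pos":[[-0.9,-1.2,0],[-1.9,-2.5,0],[-2.9,-3.8,0],[-3.9,-5.1,0],[-4.8,-6.4,0],[-5.4,-7.4,0],[-5.65,-7.8,0],[-5.65,-7.8,0]],"roll":[0,0,0,0,0,0,0,0]}'; python3 d.py .55,-.253,.2,2.95; python3 - <<'E'
from h import *
cs,ct=cam("side"),cam("top")
crop(cs["color"],300,110,100,150,4,"s1.png"); crop(ct["color"],270,130,100,90,5,"t1.png")
from m2 import *
E
python3 - <<'E'
import cv2,numpy as np
a=cv2.imread("pics/s1.png");b=cv2.imread("pics/t1.png")
b=cv2.resize(b,(400,360));b=cv2.copyMakeBorder(b,0,240,0,0,0);cv2.imwrite("pics/st1.png",np.hstack([a,b]))
E
```

```text
time: 2.3
tool_pos: [0.5498, -0.254, 0.1989]
tool_rot: [-3.141, -0.001, 2.946]
contact_force: [-0.6, 0.6, 0.0]
opening: 0.0919
t 2.3 pos [ 0.5498 -0.254   0.1989] rpy [-3.1414e+00 -7.0000e-04  2.9465e+00] F [-0.61  0.6   0.01] open 91.9 q [-0.56  0.49  1.27 -0.    1.39 -1.93]
.55,-.253,.2,2.95 -> delta [-0.    0.04 -0.04] roll -0.03
```

View pics/st1.png

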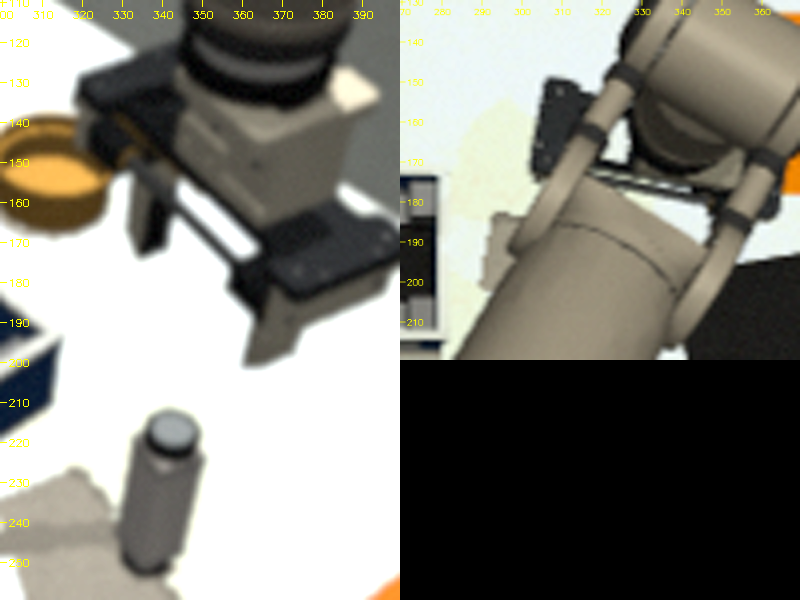

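```bash
python3 - <<'E'
from h import *
cs=cam("side"); p=robot.observe(); 
from scipy.spatial.transform import Rotation as Ro
R=Ro.from_euler("xyz",p["tool_rot"]).as_matrix()
for k in(-1,1): print(proj(cs,p["tool_pos"]+R[:,1]*k*.046))
E
python3 -m crank '{"claw":[1,1,1,1,1,1,1,1],"delta_pos":[[0,0,0.5],[0,0.04,1.2],[0,0.04,1.9],[0,0.04,2.6],[0,0.04,3.3],[0,0.04,4],[0,0.04,4.5],[0,0.04,4.7]],"roll":[0,0,0,0,0,0,0,0]}'; python3 d.py
```

```text
[[358.47680384 209.72882916]]
[[334.23606129 184.21507422]]
time: 3.22
tool_pos: [0.5488, -0.2483, 0.0811]
tool_rot: [3.14, -0.003, 2.951]
contact_force: [-0.1, -0.4, -0.3]
opening: 0.0918
t 3.22 pos [ 0.5488 -0.2483  0.0811] rpy [ 3.1404e+00 -2.7000e-03  2.9509e+00] F [-0.11 -0.41 -0.3 ] open 91.8 q [-0.55  0.58  1.44  0.    1.12 -1.93]
```

```bash
python3 - <<'E'
from h import *
from scipy.spatial.transform import Rotation as Ro
cs=cam("side"); p=robot.observe()
print(p["tool_pos"],p["tool_rot"])
R=Ro.from_euler("xyz",p["tool_rot"]).as_matrix()
crop(cs["color"],300,150,100,120,6,"s2.png")
im=cv2.imread("pics/s2.png")
for k in(-1,0,1):
    q=proj(cs,p["tool_pos"]+R[:,1]*k*.046)[0]; print(q); cv2.circle(im,tuple(int(v) for v in (q+.5-[300,150])*6),4,(0,0,255),1)
    q=proj(cs,p["tool_pos"]-R[:,2]*.019+R[:,1]*k*.046)[0]; cv2.circle(im,tuple(int(v) for v in (q+.5-[300,150])*6),4,(0,255,0),1)
cv2.imwrite("pics/s2b.png",im)
E
```

```text
[ 0.54883679 -0.24851691  0.08103251] [ 3.14034313e+00 -2.80347640e-03  2.95060498e+00]
[349.72279915 242.40670594]
[338.511918   229.45409483]
[327.89285736 217.18524984]
```

View pics/s2b.png

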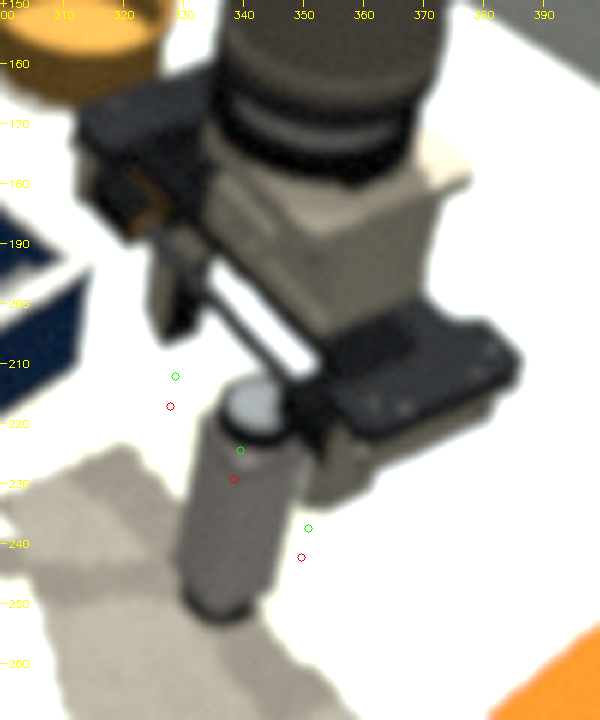

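```bash
python3 -m crank '{"claw":[0.55,0.55,0.55,0.55,0.55,0.55,0.55,0.55],"delta_pos":[[0,0,0],[0,0,0],[0,0,0],[0,0,0],[0,0,0],[0,0,0],[0,0,0],[0,0,0]],"roll":[0,0,0,0,0,0,0,0]}' 15; python3 - <<'E'
from h import *
from scipy.spatial.transform import Rotation as Ro
cs=cam("side"); p=robot.observe()
print(p["tool_pos"],p["tool_rot"])
R=Ro.from_euler("xyz",p["tool_rot"]).as_matrix()
crop(cs["color"],300,150,100,120,6,"s2.png")
im=cv2.imread("pics/s2.png")
for k in(-1,0,1):
    q=proj(cs,p["tool_pos"]+R[:,1]*k*.025)[0]; print(q); cv2.circle(im,tuple(int(v) for v in (q+.5-[300,150])*6),4,(0,0,255),1)
    q=proj(cs,p["tool_pos"]-R[:,2]*.019+R[:,1]*k*.025)[0]; cv2.circle(im,tuple(int(v) for v in (q+.5-[300,150])*6),4,(0,255,0),1)
cv2.imwrite("pics/s3b.png",im)
E
```

```text
time: 3.93
tool_pos: [0.5498, -0.2502, 0.0827]
tool_rot: [3.142, 0.0, 2.949]
contact_force: [1.0, 0.0, -0.3]
opening: 0.0507
[ 0.54977519 -0.25011691  0.0826123 ] [3.14148049e+00 3.74477346e-06 2.94942558e+00]
[345.36012391 236.2080874 ]
[339.33020359 229.25191577]
[333.4759895  222.49844045]
```

View pics/s3b.png

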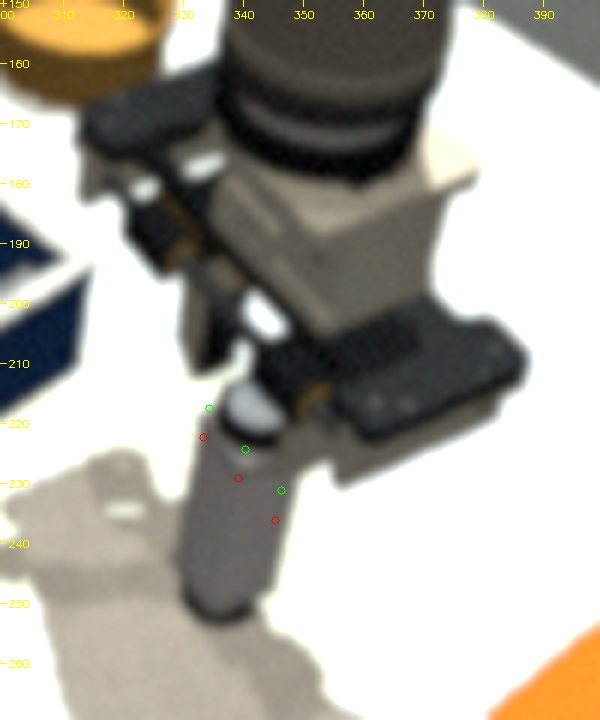

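```bash
python3 - <<'E'
from h import *
cs,ct=cam("side"),cam("top")
print("origin",proj(cs,[0,0,0]),proj(ct,[0,0,0]))
p=robot.observe(); print(p["tool_pos"])
crop(cs["color"],315,185,60,80,9,"s4.png"); crop(ct["color"],270,130,130,110,6,"t4.png",1.2)
for z in(0,.019,.1,.2): print(z,proj(ct,p["tool_pos"]+[0,0,z]),proj(cs,p["tool_pos"]+[0,0,z]))
cv2.imwrite("pics/top1.png",ct["color"]);cv2.imwrite("pics/side1.png",cs["color"])
E
```

```text
origin [[ 99.85752473 301.10548756]] [[247.96171856 341.21435918]]
[ 0.54978746 -0.25010204  0.08255582]
0 [[319.05472627 184.64751075]] [[339.32617916 229.26030124]]
0.019 [[319.97110877 183.54374101]] [[340.35969788 224.35684786]]
0.1 [[324.13486317 178.5285578 ]] [[345.09032056 201.91275746]]
0.2 [[329.93066873 171.54759209]] [[351.77121789 170.21573281]]
```

View pics/s4.png

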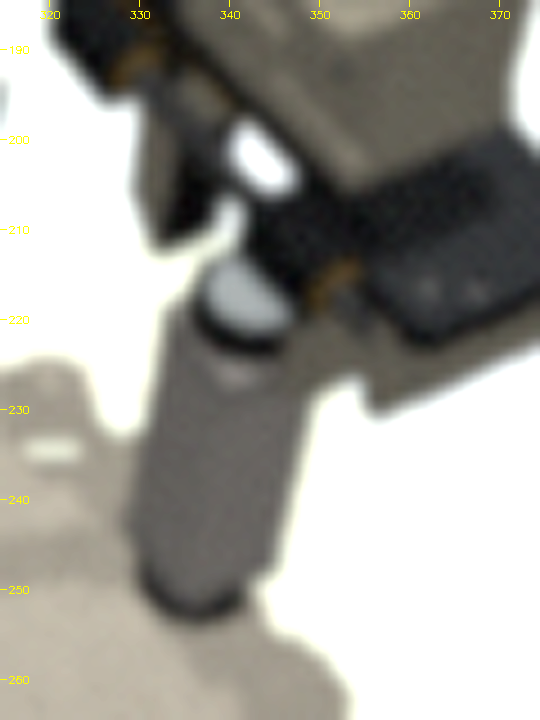

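View pics/t4.png

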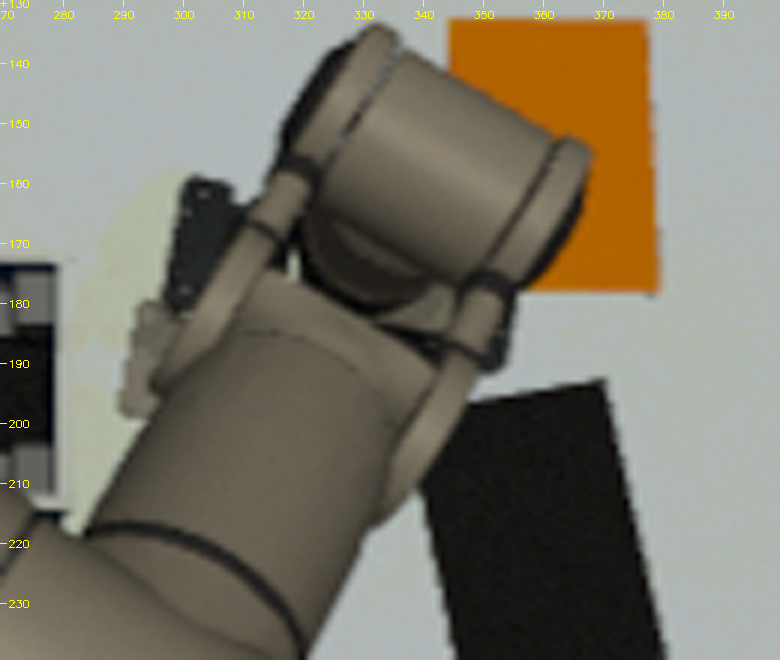

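View pics/side1.png

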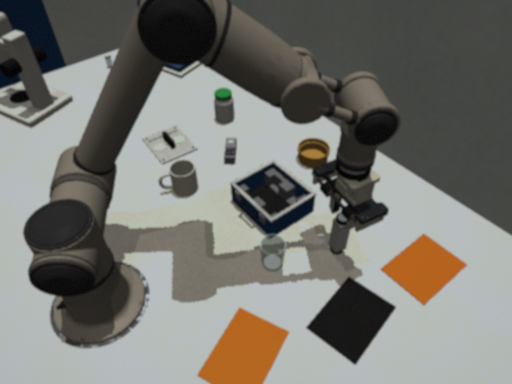

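```bash
python3 - <<'E'
from m2 import *
from scipy.spatial.transform import Rotation as Ro
p=robot.observe(); R=Ro.from_euler("xyz",p["tool_rot"]).as_matrix(); T=p["tool_pos"]
c=cs; x0,y0,w,h,s=310,180,75,85,9
im=cv2.resize(c["color"][y0:y0+h,x0:x0+w],None,fx=s,fy=s,interpolation=cv2.INTER_CUBIC); im=np.clip(im*1.4,0,255).astype(np.uint8)
def draw(a,b,zs,col):
    lo,hi=zs
    Q=[[T+R@np.array([sx*.0095,y,-z]) for sx,y in((1,a),(-1,a),(-1,b),(1,b))] for z in(lo,hi)]
    E=[(Q[0][i],Q[0][(i+1)%4]) for i in range(4)]+[(Q[1][i],Q[1][(i+1)%4]) for i in range(4)]+[(Q[0][i],Q[1][i]) for i in range(4)]
    for e in E:
        q=((proj(c,e)+.5-[x0,y0])*s).astype(int); cv2.line(im,tuple(map(int,q[0])),tuple(map(int,q[1])),col,1)
draw(.025,.044,(0,.066),(0,0,255)); draw(-.025,-.044,(0,.066),(0,0,255))
draw(-.095,.095,(.066,.067),(0,255,0))
for e in box(.550,-.253,2.95,.017,.017,.012,.118):
    q=((proj(c,e)+.5-[x0,y0])*s).astype(int); cv2.line(im,tuple(map(int,q[0])),tuple(map(int,q[1])),(255,0,0),1)
cv2.imwrite("pics/s5.png",im)
E
```

```text
(no output)
```

View pics/s5.png

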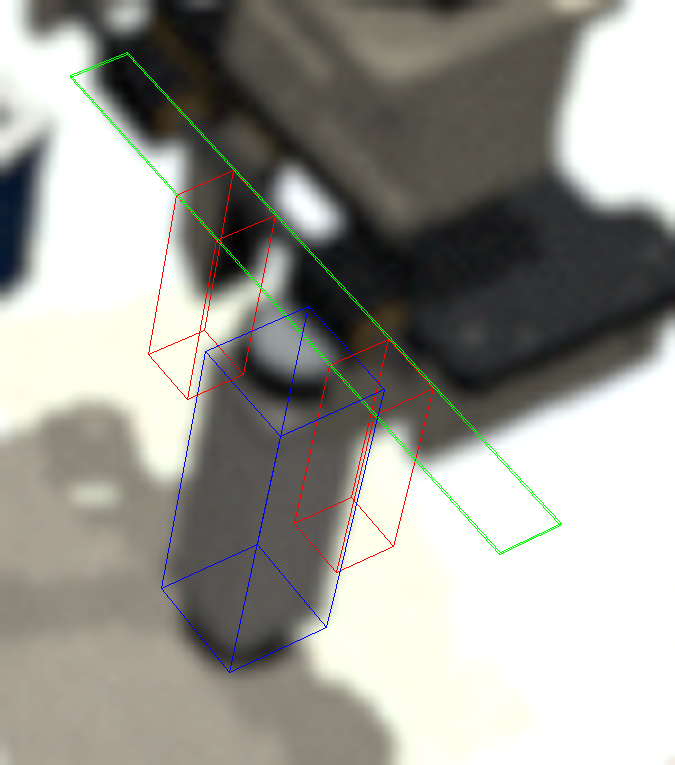

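```bash
python3 - <<'E'
from m2 import *
im=cs["color"][180:265,310:385].astype(float)
im=np.clip((im-120)*2.2,0,255).astype(np.uint8)
print(cs["color"][215:235:3,325:335:3].mean(2).round())
a=cv2.resize(im,None,fx=8,fy=8,interpolation=cv2.INTER_NEAREST); cv2.imwrite("pics/s6.png",a)
E
```

```text
[[180. 181. 181. 177.]
 [178. 180. 178. 123.]
 [180. 181. 171.  64.]
 [177. 181. 159.  59.]
 [161. 180. 144.  59.]
 [132. 181. 113.  59.]
 [ 98. 131.  72.  59.]]
```

View pics/s6.png

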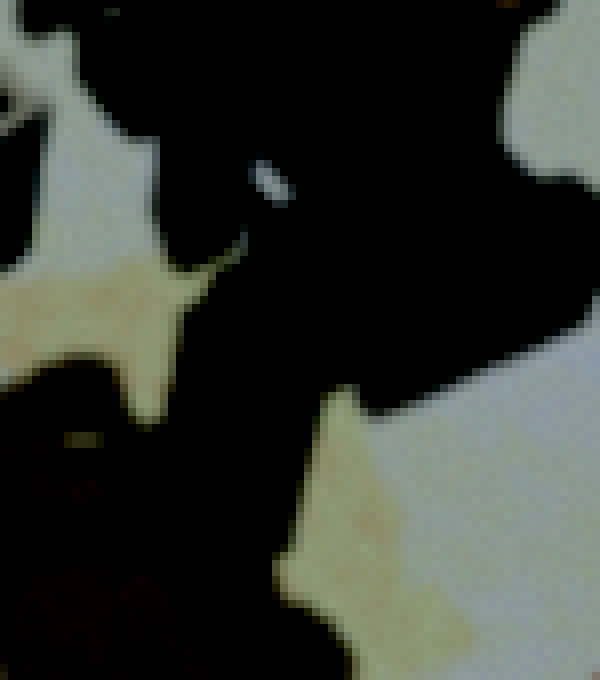

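```bash
python3 - <<'E'
from m2 import *
from scipy.spatial.transform import Rotation as Ro
p=robot.observe(); R=Ro.from_euler("xyz",p["tool_rot"]).as_matrix(); T=p["tool_pos"]
for us,ut in [((313.5,169),(297,180)),((313.5,173),(297,180)),((386,211),(352.5,191)),((388,207),(352.5,191))]:
    X,e=tri(cs,ct,us,ut); print(X.round(4),e,"tool",(R.T@(X-T)).round(4))
crop(ct["color"],285,150,80,50,9,"t5.png",1.5);crop(cs["color"],300,150,95,80,8,"s7.png",1.5)
E
```

```text
[ 0.5351 -0.1538  0.2263] [array([-0.5,  0.1]), array([ 0.2, -0.3])] tool [ 0.0328  0.0917 -0.1438]
[ 0.5371 -0.1549  0.2133] [array([-0.,  0.]), array([ 0., -0.])] tool [ 0.0306  0.091  -0.1307]
[ 0.5137 -0.3453  0.2524] [array([-13.4,   2.1]), array([ 5.6, -6. ])] tool [ 0.0172 -0.1003 -0.1699]
[ 0.5132 -0.3444  0.2639] [array([-14.8,   2.2]), array([ 6.2, -6.6])] tool [ 0.0179 -0.0996 -0.1813]
```

View pics/t5.png

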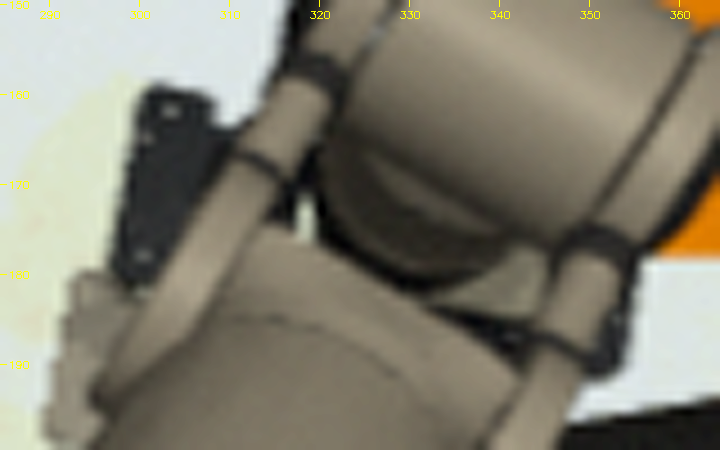

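View pics/s7.png

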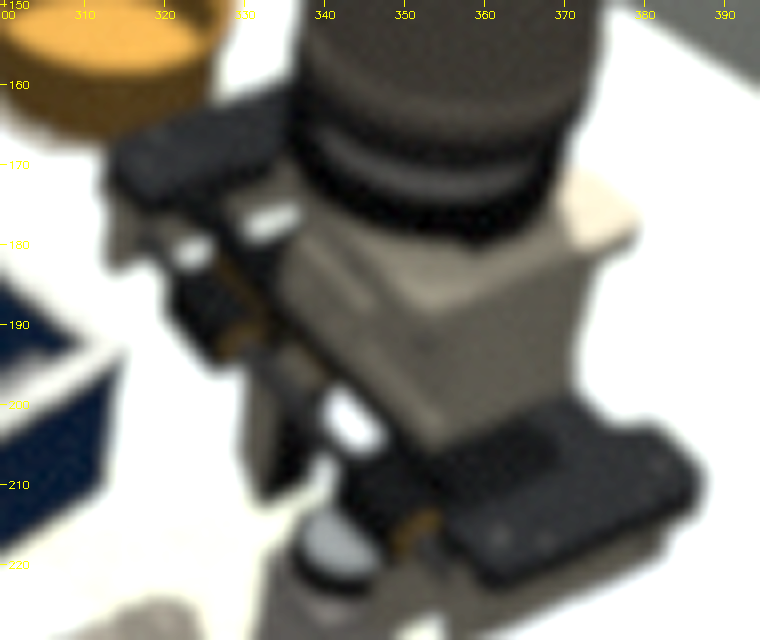

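```bash
python3 d.py .55,-.25,.15 .4374,-.409,.15 .4374,-.409,.08,3.14
```

```text
t 4.38 pos [ 0.5498 -0.2501  0.0826] rpy [ 3.1415 -0.      2.9495] F [-0.4   0.09 -0.52] open 50.5 q [-0.55  0.58  1.44  0.    1.12 -1.93]
.55,-.25,.15 -> delta [-0.01  0.   -2.7 ] roll 0.0
.4374,-.409,.15 -> delta [ 3.2 -7.1 -2.7] roll 0.0
.4374,-.409,.08,3.14 -> delta [ 3.2 -7.1  0.1] roll -1.82
```

```bash
python3 -m crank '{"claw":[0.55,0.55,0.55,0.55,0.5,0.4,0.3,0.2],"delta_pos":[[0,0,-0.6],[0,0,-1.7],[0,0,-2.7],[0.3,-0.3,-3],[1.1,-1.2,-3],[2.1,-2.3,-3],[3.1,-3.4,-3],[3.9,-4.4,-3]],"roll":[0,0,0,0,0,0,0,0]}' 15; python3 d.py .4374,-.409,.08,3.14
```

```text
time: 5.05
tool_pos: [0.4306, -0.34, 0.157]
tool_rot: [3.141, -0.001, 2.95]
contact_force: [0.4, 0.0, -0.6]
opening: 0.0304
t 5.05 pos [ 0.4306 -0.34    0.157 ] rpy [ 3.1413e+00 -1.2000e-03  2.9498e+00] F [ 0.44  0.04 -0.62] open 30.4 q [-0.81  0.41  1.51 -0.    1.23 -2.19]
.4374,-.409,.08,3.14 -> delta [-0.8  -2.66  3.08] roll -1.82
```

```bash
python3 -m crank '{"claw":[0.1,0,0,0,0,0,0,0],"delta_pos":[[-0.1,-0.5,0.2],[-0.3,-1.2,1],[-0.6,-2,1.8],[-0.8,-2.66,2.6],[-0.8,-2.66,3.3],[-0.8,-2.66,3.9],[-0.8,-2.66,4.2],[-0.8,-2.66,4.3]],"roll":[-0.3,-0.8,-1.3,-1.82,-1.82,-1.82,-1.82,-1.82]}' 15; python3 d.py; python3 - <<'E'
from m2 import *
from scipy.spatial.transform import Rotation as Ro
p=robot.observe(); R=Ro.from_euler("xyz",p["tool_rot"]).as_matrix(); T=p["tool_pos"]
print([proj(cs,T+[0,0,z]) for z in(0,.038)])
crop(cs["color"],300,230,100,100,6,"s8.png",1.8)
im=cv2.imread("pics/s8.png"); 
for z in(0,.038):
    q=((proj(cs,T+[0,0,z])[0]+.5-[300,230])*6).astype(int); cv2.circle(im,tuple(map(int,q)),4,(0,0,255),1)
cv2.imwrite("pics/s8.png",im)
E
```

```text
time: 5.72
tool_pos: [0.4387, -0.4077, 0.0481]
tool_rot: [3.139, -0.002, 3.14]
contact_force: [-1.1, -0.3, 0.2]
opening: 0.0003
t 5.72 pos [ 0.4387 -0.4077  0.0481] rpy [ 3.1388e+00 -2.3000e-03  3.1397e+00] F [-1.13 -0.27  0.17] open 0.3 q [-0.88  0.61  1.49  0.    1.05 -2.45]
[array([[355.56926658, 305.41616633]]), array([[358.40432661, 296.56252961]])]
```

View pics/s8.png

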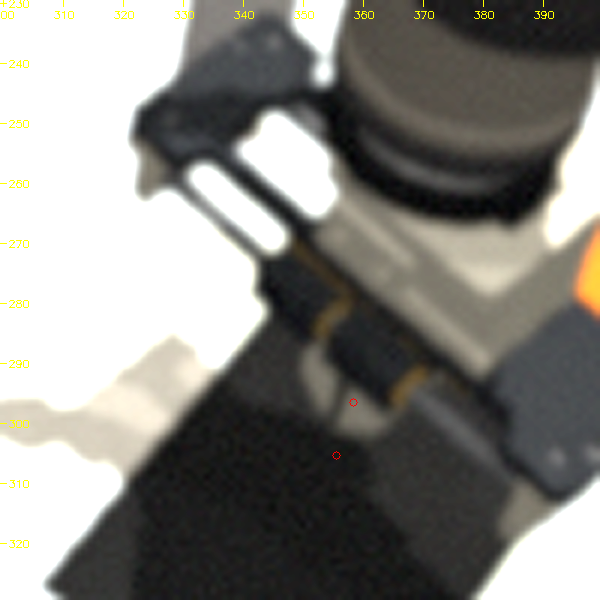

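```bash
python3 -m crank '{"claw":[0,0,0,0,0,0,0,0],"delta_pos":[[0,0,0.2],[0,0,0.5],[0,0,0.8],[0,0,1.1],[0,0,1.3],[0,0,1.45],[0,0,1.5],[0,0,1.5]],"roll":[0,0,0,0,0,0,0,0]}' 15; python3 d.py;  python3 - <<'E'
from m2 import *
p=robot.observe(); T=p["tool_pos"]
crop(cs["color"],300,230,100,100,6,"s9.png",1.8)
im=cv2.imread("pics/s9.png"); 
for z in(0,.019,.038):
    q=((proj(cs,T+[0,0,z])[0]+.5-[300,230])*6).astype(int); cv2.circle(im,tuple(map(int,q)),4,(0,0,255),1)
cv2.imwrite("pics/s9.png",im)
E
```

```text
time: 6.48
tool_pos: [0.4399, -0.4084, 0.0121]
tool_rot: [3.141, -0.0, 3.14]
contact_force: [0.7, -0.5, 1.1]
opening: 0.0007
t 6.48 pos [ 0.4399 -0.4084  0.0121] rpy [ 3.1410e+00 -4.0000e-04  3.1401e+00] F [ 0.66 -0.48  1.13] open 0.7 q [-0.88  0.66  1.52  0.    0.97 -2.45]
```

View pics/s9.png

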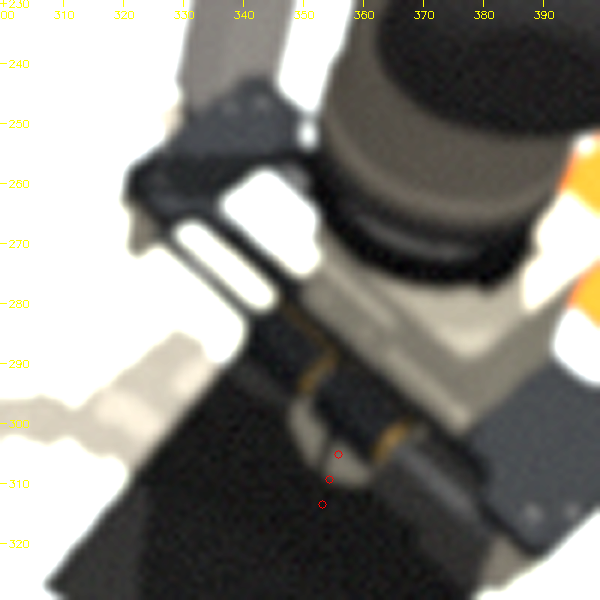

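```bash
python3 -m crank '{"claw":[0,0,0,0,0,0,0,0],"delta_pos":[[0,0,0.05],[0,0,0.1],[0,0,0.15],[0,0,0.2],[0,0,0.25],[0,0,0.3],[0,0,0.35],[0,0,0.4]],"roll":[0,0,0,0,0,0,0,0]}' 15; python3 d.py
```

```text
time: 7.25
tool_pos: [0.44, -0.4085, 0.0024]
tool_rot: [3.141, -0.0, 3.14]
contact_force: [0.5, 0.8, 0.3]
opening: 0.0003
t 7.25 pos [ 0.44   -0.4085  0.0024] rpy [ 3.1415 -0.      3.1401] F [0.51 0.78 0.28] open 0.3 q [-0.88  0.67  1.52  0.    0.95 -2.45]
```

```bash
python3 -m crank '{"claw":[0,0,0,0,0,0,0,0],"delta_pos":[[0,0,0.05],[0,0,0.1],[0,0,0.14],[0,0,0.18],[0,0,0.2],[0,0,0.2],[0,0,0.2],[0,0,0.2]],"roll":[0,0,0,0,0,0,0,0]}' 15; python3 d.py
```

```text
time: 7.92
tool_pos: [0.44, -0.4086, -0.0024]
tool_rot: [-3.142, 0.0, 3.14]
contact_force: [-0.3, 0.3, -1.1]
opening: 0.0005
t 7.92 pos [ 0.44   -0.4086 -0.0024] rpy [-3.1416e+00  1.0000e-04  3.1401e+00] F [-0.26  0.25 -1.15] open 0.5 q [-0.88  0.68  1.53  0.    0.94 -2.45]
```

```bash
python3 -m crank '{"claw":[0,0,0,0,0,0,0,0],"delta_pos":[[0,0,0.05],[0,0,0.1],[0,0,0.15],[0,0,0.2],[0,0,0.25],[0,0,0.3],[0,0,0.32],[0,0,0.32]],"roll":[0,0,0,0,0,0,0,0]}' 15; python3 d.py; python3 -m crank '{"claw":[0,0,0,0,0,0,0,0],"delta_pos":[[0,0,0.04],[0,0,0.08],[0,0,0.12],[0,0,0.16],[0,0,0.16],[0,0,0.16],[0,0,0.16],[0,0,0.16]],"roll":[0,0,0,0,0,0,0,0]}' 15; python3 d.py
```

```text
time: 8.58
tool_pos: [0.4399, -0.4084, -0.0106]
tool_rot: [3.141, -0.0, 3.14]
contact_force: [0.9, -0.2, 0.3]
opening: 0.0002
t 8.58 pos [ 0.4399 -0.4084 -0.0106] rpy [ 3.1412e+00 -2.0000e-04  3.1401e+00] F [ 0.93 -0.16  0.34] open 0.2 q [-0.88  0.69  1.53  0.    0.92 -2.45]
time: 9.25
tool_pos: [0.4401, -0.4086, -0.0144]
tool_rot: [3.142, 0.0, 3.14]
contact_force: [0.3, 0.6, 0.4]
opening: 0.0006
t 9.25 pos [ 0.4401 -0.4086 -0.0144] rpy [3.1416e+00 1.0000e-04 3.1401e+00] F [0.34 0.6  0.44] open 0.6 q [-0.88  0.69  1.54  0.    0.91 -2.45]
```

```bash
python3 -m crank '{"claw":[0,0,0,0,0,0,0,0],"delta_pos":[[0,0,0.04],[0,0,0.08],[0,0,0.12],[0,0,0.16],[0,0,0.16],[0,0,0.16],[0,0,0.16],[0,0,0.16]],"roll":[0,0,0,0,0,0,0,0]}' 15; python3 d.py; python3 -m crank '{"claw":[0,0,0,0,0,0,0,0],"delta_pos":[[0,0,0.04],[0,0,0.08],[0,0,0.12],[0,0,0.16],[0,0,0.16],[0,0,0.16],[0,0,0.16],[0,0,0.16]],"roll":[0,0,0,0,0,0,0,0]}' 15; python3 d.py
```

```text
time: 9.92
tool_pos: [0.44, -0.4086, -0.0184]
tool_rot: [3.142, 0.0, 3.14]
contact_force: [-0.2, -0.5, -0.4]
opening: 0.0007
t 9.92 pos [ 0.44   -0.4086 -0.0184] rpy [3.1416e+00 1.0000e-04 3.1401e+00] F [-0.15 -0.46 -0.41] open 0.7 q [-0.88  0.7   1.54  0.    0.9  -2.45]
time: 10.58
tool_pos: [0.4401, -0.4086, -0.0224]
tool_rot: [-3.142, 0.0, 3.14]
contact_force: [-0.7, 0.3, -0.7]
opening: 0.0003
t 10.58 pos [ 0.4401 -0.4086 -0.0224] rpy [-3.1416e+00  1.0000e-04  3.1401e+00] F [-0.72  0.29 -0.74] open 0.3 q [-0.88  0.71  1.54  0.    0.9  -2.45]
```

```bash
python3 - <<'E'
from m2 import *
p=robot.observe(); T=p["tool_pos"]; print(T)
crop(cs["color"],310,260,80,70,9,"s10.png",3)
im=cv2.imread("pics/s10.png"); 
for z in(0,.019,.038):
    q=((proj(cs,T+[0,0,z])[0]+.5-[310,260])*9).astype(int); cv2.circle(im,tuple(map(int,q)),4,(0,0,255),1)
cv2.imwrite("pics/s10.png",im)
E
```

```text
[ 0.44003621 -0.40857681 -0.02239367]
```

View pics/s10.png

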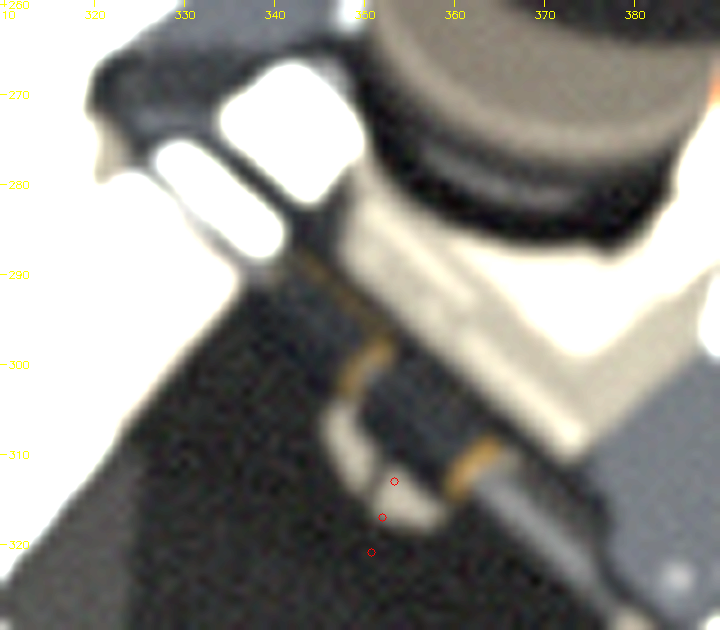

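```bash
for i in 1; do python3 -m crank '{"claw":[0,0,0,0,0,0,0,0],"delta_pos":[[0,0,0.02],[0,0,0.04],[0,0,0.06],[0,0,0.08],[0,0,0.1],[0,0,0.12],[0,0,0.12],[0,0,0.12]],"roll":[0,0,0,0,0,0,0,0]}'; done; python3 d.py
```

```text
time: 11.35
tool_pos: [0.44, -0.4085, -0.0255]
tool_rot: [3.141, -0.0, 3.14]
contact_force: [-0.9, -0.2, -0.2]
opening: 0.0004
t 11.35 pos [ 0.44   -0.4085 -0.0255] rpy [ 3.1414 -0.      3.1401] F [-0.89 -0.22 -0.18] open 0.4 q [-0.88  0.71  1.54  0.    0.89 -2.45]
```

```bash
python3 -m crank '{"claw":[0,0,0,0,0,0,0,0],"delta_pos":[[0,0,0.02],[0,0,0.04],[0,0,0.06],[0,0,0.08],[0,0,0.1],[0,0,0.12],[0,0,0.12],[0,0,0.12]],"roll":[0,0,0,0,0,0,0,0]}'; python3 d.py
```

```text
time: 12.02
tool_pos: [0.44, -0.4085, -0.0285]
tool_rot: [3.141, -0.0, 3.14]
contact_force: [0.8, 0.7, -0.1]
opening: 0.0003
t 12.02 pos [ 0.44   -0.4085 -0.0285] rpy [ 3.1414 -0.      3.1401] F [ 0.83  0.71 -0.1 ] open 0.3 q [-0.88  0.71  1.54  0.    0.88 -2.45]
```

```bash
python3 -m crank '{"claw":[0,0,0,0,0,0,0,0],"delta_pos":[[0,0,0.02],[0,0,0.04],[0,0,0.06],[0,0,0.08],[0,0,0.1],[0,0,0.12],[0,0,0.14],[0,0,0.14]],"roll":[0,0,0,0,0,0,0,0]}'; python3 d.py
```

```text
time: 12.68
tool_pos: [0.44, -0.4085, -0.032]
tool_rot: [3.141, -0.0, 3.14]
contact_force: [0.5, -0.0, -0.2]
opening: 0.0003
t 12.68 pos [ 0.44   -0.4085 -0.032 ] rpy [ 3.1414e+00 -1.0000e-04  3.1400e+00] F [ 0.48 -0.03 -0.22] open 0.3 q [-0.88  0.72  1.55  0.    0.88 -2.45]
```

```bash
python3 -m crank '{"claw":[0,0,0,0,0,0,0,0],"delta_pos":[[0,0,0.02],[0,0,0.04],[0,0,0.06],[0,0,0.08],[0,0,0.08],[0,0,0.08],[0,0,0.08],[0,0,0.08]],"roll":[0,0,0,0,0,0,0,0]}'; python3 d.py
```

```text
time: 13.35
tool_pos: [0.4401, -0.4085, -0.0339]
tool_rot: [3.142, 0.0, 3.14]
contact_force: [-0.4, 0.6, 0.2]
opening: 0.0004
t 13.35 pos [ 0.4401 -0.4085 -0.0339] rpy [3.1415e+00 1.0000e-04 3.1401e+00] F [-0.38  0.56  0.16] open 0.4 q [-0.88  0.72  1.55  0.    0.87 -2.45]
```

```bash
python3 -m crank '{"claw":[0,0,0,0,0,0,0,0],"delta_pos":[[0,0,0.02],[0,0,0.04],[0,0,0.06],[0,0,0.08],[0,0,0.1],[0,0,0.1],[0,0,0.1],[0,0,0.1]],"roll":[0,0,0,0,0,0,0,0]}'; python3 d.py
```

```text
time: 14.02
tool_pos: [0.44, -0.4085, -0.0358]
tool_rot: [-3.141, 0.0, 3.14]
contact_force: [-1.0, 1.6, 5.8]
opening: 0.0004
t 14.02 pos [ 0.44   -0.4085 -0.0358] rpy [-3.1415e+00  1.0000e-04  3.1401e+00] F [-0.97  1.58  5.83] open 0.4 q [-0.88  0.72  1.55  0.    0.87 -2.45]
```

```bash
cd .;python3 - <<'E'
from m2 import *
p=robot.observe(); T=p["tool_pos"]; print(T)
crop(cs["color"],310,260,80,70,9,"s11.png",3)
im=cv2.imread("pics/s11.png"); 
for z in(0,.019,.038):
    q=((proj(cs,T+[0,0,z])[0]+.5-[310,260])*9).astype(int); cv2.circle(im,tuple(map(int,q)),4,(0,0,255),1)
cv2.imwrite("pics/s11.png",im)
E
```

```text
[ 0.44002915 -0.40853471 -0.03580991]
```

View pics/s11.png

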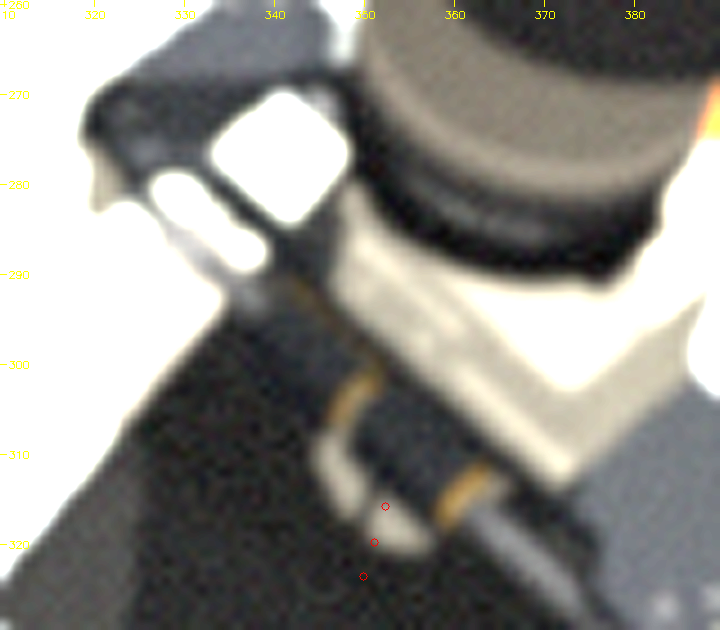

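```bash
python3 d.py .55,-.252,.115,2.95; python3 -m crank '{"claw":[0.3,0.6,1,1,1,1,1,1],"delta_pos":[[0,0,-0.8],[0,0,-2.2],[-0.2,0.2,-3.8],[-0.8,1.2,-5.2],[-1.7,2.4,-6],[-2.6,3.7,-6.1],[-3.5,5,-6.1],[-4.2,5.9,-6.1]],"roll":[0,0,0,0.4,0.8,1.2,1.6,1.81]}' 15;python3 d.py .55,-.252,.115,2.95
```

```text
t 14.12 pos [ 0.44   -0.4085 -0.0358] rpy [-3.1415e+00  2.0000e-04  3.1401e+00] F [-2.08  1.78  4.61] open 0.6 q [-0.88  0.72  1.55  0.    0.87 -2.45]
.55,-.252,.115,2.95 -> delta [-4.39  6.27 -6.03] roll 1.82
time: 14.78
tool_pos: [0.5469, -0.2583, 0.1172]
tool_rot: [3.141, 0.002, 2.95]
contact_force: [-0.1, -1.4, 0.0]
opening: 0.0492
t 14.78 pos [ 0.5469 -0.2583  0.1172] rpy [3.1413e+00 1.9000e-03 2.9495e+00] F [-0.12 -1.37  0.02] open 49.2 q [-0.57  0.55  1.4   0.    1.2  -1.95]
.55,-.252,.115,2.95 -> delta [-0.07  0.27  0.09] roll -0.0
```

```bash
python3 -m crank '{"claw":[1,1,1,1,1,1,1,1],"delta_pos":[[-0.07,0.15,0],[-0.07,0.25,0.1],[-0.07,0.25,0.3],[-0.07,0.25,0.8],[-0.07,0.25,1.5],[-0.07,0.25,2.2],[-0.07,0.25,2.8],[-0.07,0.25,2.97]],"roll":[0,0,0,0,0,0,0,0]}' 15;python3 d.py .55,-.252,.043,2.95;  python3 - <<'E'
from m2 import *
crop(cs["color"],310,190,75,75,8,"s12.png",1.5)
E
```

```text
time: 15.45
tool_pos: [0.5454, -0.2561, 0.0387]
tool_rot: [3.14, -0.005, 2.948]
contact_force: [-1.1, -0.4, 0.1]
opening: 0.0917
t 15.45 pos [ 0.5454 -0.2561  0.0387] rpy [ 3.1399 -0.005   2.9484] F [-1.13 -0.43  0.11] open 91.7 q [-0.57  0.63  1.48 -0.    1.03 -1.94]
.55,-.252,.043,2.95 -> delta [-0.15  0.2  -0.17] roll -0.02
```

View pics/s12.png

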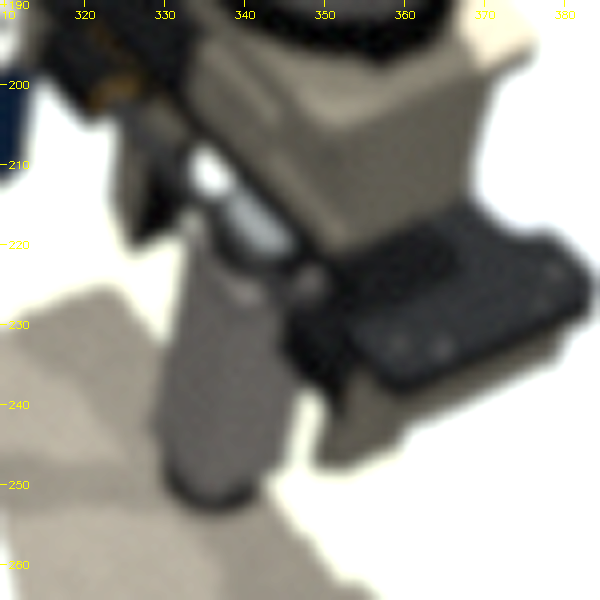

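```bash
python3 -m crank '{"claw":[1,0.8,0.6,0.5,0.4,0.3,0.3,0.3],"delta_pos":[[-0.1,0.1,0],[-0.1,0.1,0],[-0.1,0.1,0],[-0.1,0.1,0],[-0.1,0.1,0],[-0.1,0.1,0],[-0.1,0.1,0],[-0.1,0.1,0]],"roll":[0,0,0,0,0,0,0,0]}' 15;python3 d.py .55,-.252,.043,2.95
```

```text
time: 16.22
tool_pos: [0.5511, -0.2534, 0.0419]
tool_rot: [-3.142, 0.0, 2.951]
contact_force: [0.5, 0.3, -1.0]
opening: 0.0501
t 16.22 pos [ 0.5511 -0.2534  0.0419] rpy [-3.1416e+00  1.0000e-04  2.9506e+00] F [ 0.52  0.27 -0.95] open 50.1 q [-0.56  0.63  1.47  0.    1.04 -1.94]
.55,-.252,.043,2.95 -> delta [ 0.05  0.05 -0.04] roll 0.01
```

```bash
python3 -m crank '{"claw":[0.2,0.2,0.2,0.2,0.2,0.2,0.2,0.2],"delta_pos":[[0,0,0],[0,0,0],[0,0,0],[0,0,0],[0,0,0],[0,0,0],[0,0,0],[0,0,0]],"roll":[0,0,0,0,0,0,0,0]}' 15;python3 d.py;  python3 - <<'E'
from m2 import *
crop(cs["color"],310,190,75,75,8,"s13.png",1.5)
E
```

```text
time: 16.88
tool_pos: [0.5511, -0.2534, 0.0418]
tool_rot: [3.141, -0.0, 2.95]
contact_force: [0.7, 0.1, 0.3]
opening: 0.0342
t 16.88 pos [ 0.5511 -0.2534  0.0418] rpy [ 3.1414 -0.      2.9505] F [0.66 0.15 0.26] open 34.2 q [-0.56  0.63  1.47  0.    1.04 -1.94]
```

View pics/s13.png

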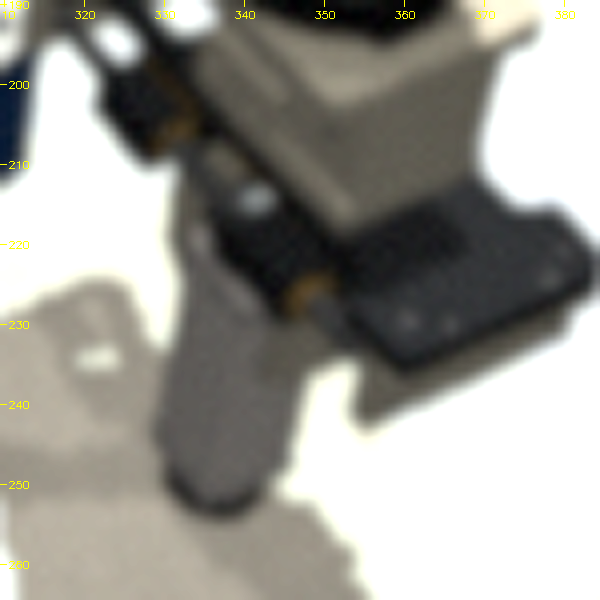

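```bash
python3 d.py .368,-.409,.062,3.14;python3 -m crank '{"claw":[0.2,0.2,0.2,0.2,0.2,0.2,0.2,0.2],"delta_pos":[[0,0,-0.2],[0,0,-0.5],[0,0,-0.8],[0.3,-0.3,-0.85],[0.9,-0.8,-0.85],[1.6,-1.5,-0.85],[2.4,-2.2,-0.85],[3.2,-3,-0.85]],"roll":[0,0,0,-0.2,-0.6,-1,-1.4,-1.8]}' 15;python3 d.py .368,-.409,.062,3.14
```

```text
t 16.98 pos [ 0.551  -0.2534  0.0418] rpy [ 3.1414e+00 -1.0000e-04  2.9505e+00] F [-0.48  0.04 -0.82] open 34.1 q [-0.56  0.63  1.47  0.    1.04 -1.94]
.368,-.409,.062,3.14 -> delta [ 6.01 -7.5  -0.81] roll -1.81
time: 17.65
tool_pos: [0.4578, -0.3121, 0.064]
tool_rot: [-3.141, 0.001, -3.141]
contact_force: [-0.3, -1.1, -2.0]
opening: 0.0341
t 17.65 pos [ 0.4578 -0.3121  0.064 ] rpy [-3.1409e+00  9.0000e-04 -3.1410e+00] F [-0.34 -1.08 -1.98] open 34.1 q [-0.74  0.52  1.61  0.    1.01 -2.31]
.368,-.409,.062,3.14 -> delta [ 3.59 -3.87  0.08] roll 0.02
```

```bash
python3 -m crank '{"claw":[0.2,0.2,0.2,0.2,0.2,0.2,0.2,0.2],"delta_pos":[[0.7,-0.8,0],[1.4,-1.5,0],[2.1,-2.3,0],[2.8,-3,0],[3.3,-3.6,0],[3.5,-3.8,0],[3.5,-3.8,0],[3.5,-3.8,0]],"roll":[0,0,0,0,0,0,0,0]}' 15;python3 d.py .368,-.409,.0448,3.14
```

```text
time: 18.32
tool_pos: [0.3708, -0.4065, 0.0635]
tool_rot: [3.142, 0.001, 3.138]
contact_force: [0.7, 0.3, -0.9]
opening: 0.0343
t 18.32 pos [ 0.3708 -0.4065  0.0635] rpy [3.1416e+00 6.0000e-04 3.1382e+00] F [ 0.67  0.34 -0.92] open 34.3 q [-0.97  0.51  1.62  0.    1.   -2.54]
.368,-.409,.0448,3.14 -> delta [ 0.11 -0.1   0.75] roll -0.02
```

Now lower to the mat with a slight press, then lower the grip force.

```bash
python3 -m crank '{"claw":[0.2,0.2,0.2,0.2,0.2,0.2,0.2,0.2],"delta_pos":[[0,0,0.15],[0,0,0.3],[0,0,0.45],[0,0,0.58],[0,0,0.66],[0,0,0.72],[0,0,0.76],[0,0,0.79]],"roll":[0,0,0,0,0,0,0,0]}' 12;python3 d.py; python3 - <<'E'
from m2 import *
crop(cs["color"],270,220,110,100,6,"s14.png",1.8)
E
```

```text
time: 18.98
tool_pos: [0.371, -0.4065, 0.0446]
tool_rot: [-3.141, 0.001, 3.139]
contact_force: [-1.6, 4.3, 13.5]
opening: 0.0342
t 18.98 pos [ 0.371  -0.4065  0.0446] rpy [-3.1414e+00  9.0000e-04  3.1390e+00] F [-1.56  4.26 13.52] open 34.2 q [-0.97  0.54  1.64  0.    0.96 -2.54]
```

View pics/s14.png

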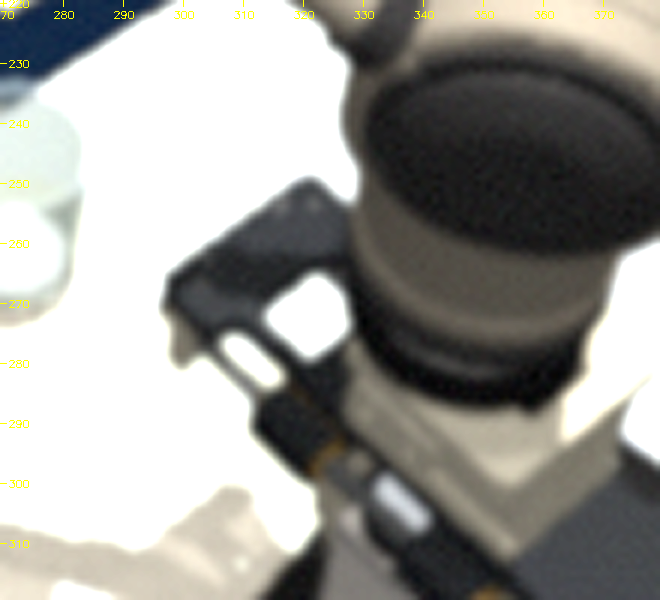

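```bash
python3 -m crank '{"claw":[0.2,0.2,0.2,0.2,0.2,0.2,0.2,0.2],"delta_pos":[[-0.28,0,-0.04],[-0.56,0,-0.05],[-0.84,0,-0.05],[-1.12,0,-0.03],[-1.4,0,0.01],[-1.67,0,0.07],[-1.87,0,0.12],[-2.07,0,0.19]],"roll":[0,0,0,0,0,0,0,0]}' 6;python3 d.py; python3 - <<'E'
from m2 import *
crop(cs["color"],280,230,130,110,6,"s15.png",2.2)
E
```

```text
time: 19.75
tool_pos: [0.4233, -0.407, 0.0386]
tool_rot: [-3.141, 0.001, 3.139]
contact_force: [0.5, -0.3, 3.3]
opening: 0.0339
t 19.75 pos [ 0.4233 -0.407   0.0386] rpy [-3.1409e+00  7.0000e-04  3.1394e+00] F [ 0.53 -0.3   3.31] open 33.9 q [-0.9   0.6   1.54  0.    1.   -2.47]
```

View pics/s15.png

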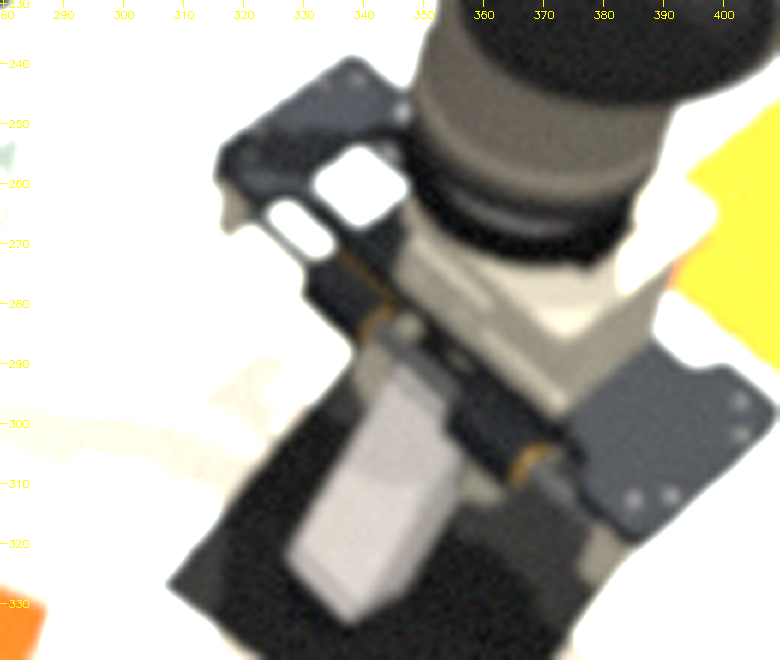

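```bash
python3 -m crank '{"claw":[0.2,0.2,0.2,0.2,0.2,0.2,0.2,0.2],"delta_pos":[[-0.26,0,0.1],[-0.51,0,0.23],[-0.75,0,0.37],[-1.04,0,0.57],[-1.31,0,0.8],[-1.56,0,1.04],[-1.74,0,1.25],[-1.91,0,1.48]],"roll":[0,0,0,0,0,0,0,0]}' 6;python3 d.py; python3 - <<'E'
from m2 import *
crop(cs["color"],280,230,130,110,6,"s16.png",2.2)
E
```

```text
time: 20.52
tool_pos: [0.4706, -0.4066, 0.0006]
tool_rot: [3.141, -0.0, 3.139]
contact_force: [2.2, -0.8, 2.4]
opening: 0.034
t 20.52 pos [ 0.4706 -0.4066  0.0006] rpy [ 3.1410e+00 -3.0000e-04  3.1394e+00] F [ 2.17 -0.79  2.38] open 34.0 q [-0.84  0.71  1.46  0.    0.98 -2.4 ]
```

View pics/s16.png

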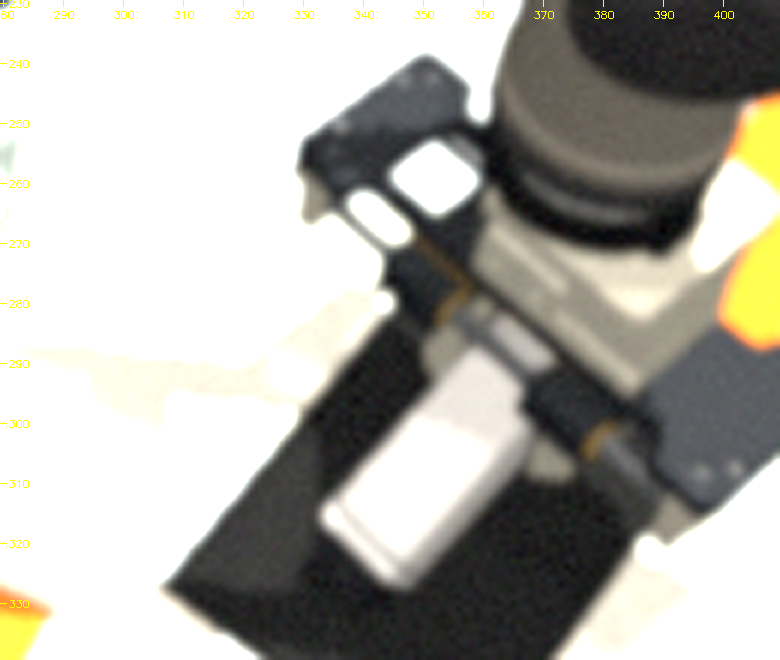

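```bash
python3 -m crank '{"claw":[0.2,0.2,0.2,0.2,0.2,0.2,0.2,0.2],"delta_pos":[[-0.12,0,0.18],[-0.22,0,0.36],[-0.32,0,0.55],[-0.4,0,0.74],[-0.48,0,0.93],[-0.55,0,1.12],[-0.58,0,1.26],[-0.62,0,1.36]],"roll":[0,0,0,0,0,0,0,0]}' 6;python3 d.py; python3 - <<'E'
from m2 import *
crop(cs["color"],280,230,130,110,6,"s17.png",2.2)
E
```

```text
time: 21.28
tool_pos: [0.4854, -0.4068, -0.0331]
tool_rot: [3.141, -0.001, 3.139]
contact_force: [-0.2, 0.3, -0.8]
opening: 0.0338
t 21.28 pos [ 0.4854 -0.4068 -0.0331] rpy [ 3.1412e+00 -5.0000e-04  3.1392e+00] F [-0.16  0.32 -0.81] open 33.8 q [-0.82  0.77  1.44 -0.    0.93 -2.39]
```

View pics/s17.png

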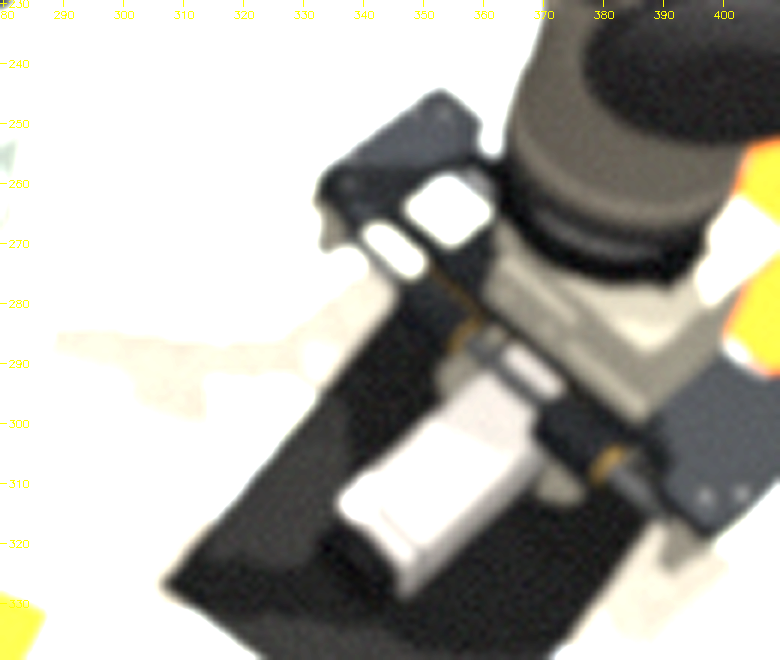

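```bash
python3 -m crank '{"claw":[0.3,0.36,0.4,0.44,0.48,0.55,0.6,0.65],"delta_pos":[[0,0,0],[0,0,0],[0,0,0],[0,0,0],[0,0,0],[0,0,0],[0,0,0],[0,0,0]],"roll":[0,0,0,0,0,0,0,0]}' 6;python3 d.py; python3 - <<'E'
from m2 import *
crop(cs["color"],280,230,130,110,6,"s18.png",2.2)
E
```

```text
time: 22.05
tool_pos: [0.4856, -0.407, -0.0323]
tool_rot: [-3.142, 0.0, 3.139]
contact_force: [0.2, -0.8, 0.7]
opening: 0.0568
t 22.05 pos [ 0.4856 -0.407  -0.0323] rpy [-3.1415e+00  2.0000e-04  3.1390e+00] F [ 0.22 -0.8   0.73] open 56.8 q [-0.82  0.77  1.44  0.    0.94 -2.39]
```

View pics/s18.png

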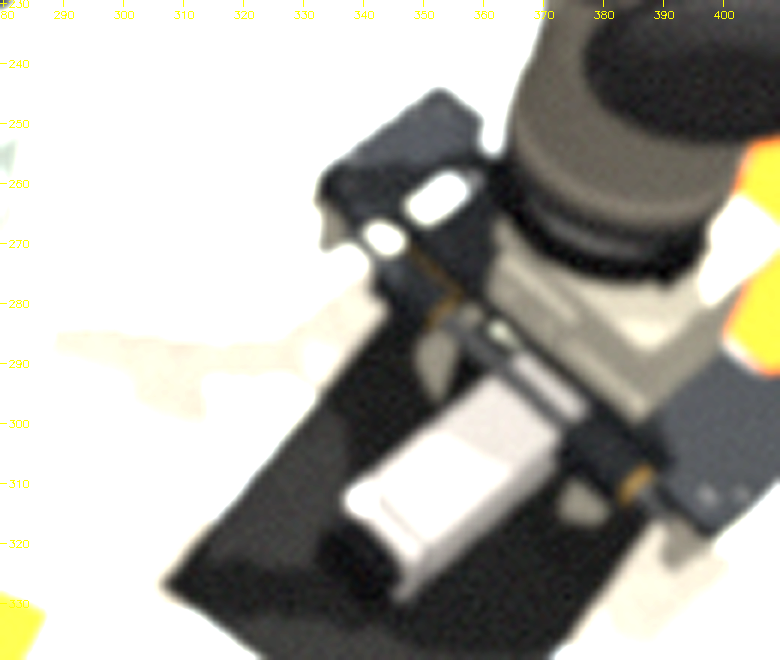

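```bash
cat > hov.py <<'E'
from m2 import *
import sys
x,y,yaw,z0=[float(v) for v in sys.argv[1:5]]
crop(cs["color"],290,240,110,100,7,"hov.png",2.0); im=cv2.imread("pics/hov.png")
for (hx,col) in((.053,(0,0,255)),(.065,(0,255,0))):
    for e in box(x,y,yaw,hx,.017,z0,z0+.034):
        q=((proj(cs,e)+.5-[290,240])*7).astype(int); cv2.line(im,tuple(map(int,q[0])),tuple(map(int,q[1])),col,1)
cv2.imwrite("pics/hov.png",im)
E
python3 hov.py .453 -.4067 0 .003
```

```text
(no output)
```

View pics/hov.png

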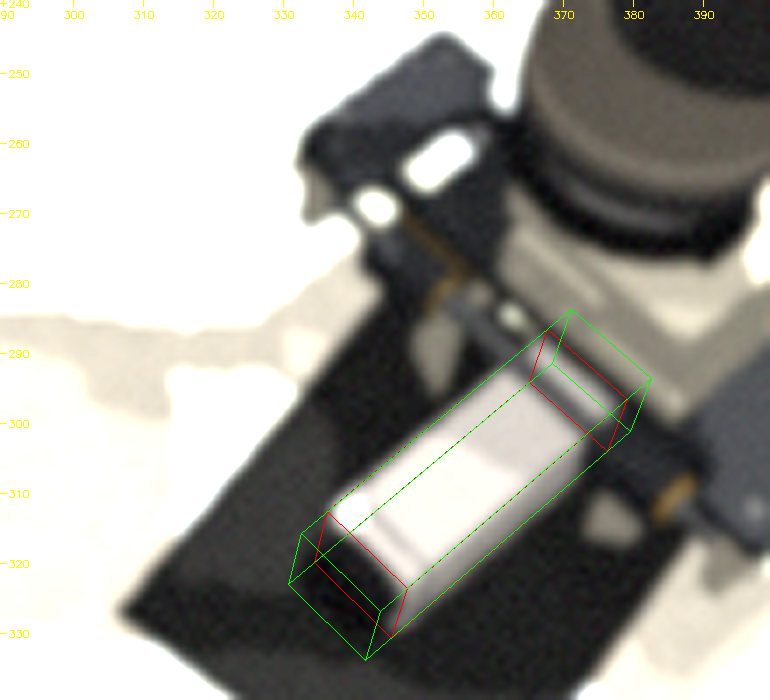

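```bash
python3 d.py .4535,-.407,-.0323,3.14; python3 -m crank '{"claw":[0.65,0.65,0.65,0.65,0.55,0.4,0.3,0.2],"delta_pos":[[0.2,0,0],[0.5,0,0],[0.8,0,0],[1.1,0,0],[1.28,0,0],[1.28,0,0],[1.28,0,0],[1.28,0,0]],"roll":[0,0,0,0,0,0,0,0]}' 6;python3 d.py
```

```text
t 22.25 pos [ 0.4856 -0.4069 -0.0324] rpy [3.1415 0.     3.139 ] F [ 0.26 -0.19 -0.09] open 59.4 q [-0.82  0.77  1.44  0.    0.94 -2.39]
.4535,-.407,-.0323,3.14 -> delta [ 1.28 -0.01 -0.01] roll -0.01
time: 22.92
tool_pos: [0.4537, -0.4071, -0.0323]
tool_rot: [-3.141, 0.0, 3.139]
contact_force: [0.2, -0.1, 0.5]
opening: 0.0377
t 22.92 pos [ 0.4537 -0.4071 -0.0323] rpy [-3.1413e+00  5.0000e-04  3.1389e+00] F [ 0.19 -0.1   0.52] open 37.7 q [-0.86  0.73  1.52  0.    0.89 -2.43]
```

```bash
python3 -m crank '{"claw":[0.2,0.2,0.2,0.2,0.2,0.2,0.2,0.2],"delta_pos":[[0,0,0],[0,0,0],[0,0,0],[0,0,0],[0,0,0],[0,0,-0.05],[0,0,-0.3],[0,0,-0.6]],"roll":[0,0,0,0,0,0,0,0]}' 20;python3 d.py .521,-.065,.065,3.13
```

```text
time: 23.58
tool_pos: [0.453, -0.4061, -0.0178]
tool_rot: [3.14, -0.001, 3.139]
contact_force: [-0.4, 0.3, -2.0]
opening: 0.0336
t 23.58 pos [ 0.453  -0.4061 -0.0178] rpy [ 3.1398e+00 -1.4000e-03  3.1391e+00] F [-0.41  0.31 -2.04] open 33.6 q [-0.86  0.71  1.51  0.    0.92 -2.43]
.521,-.065,.065,3.13 -> delta [-2.68 13.66 -3.29] roll 0.09
```

```bash
python3 -m crank '{"claw":[0.2,0.2,0.2,0.2,0.2,0.2,0.2,0.2],"delta_pos":[[0,0,-0.5],[0,0,-1.2],[-0.1,0.3,-2],[-0.3,1,-2.8],[-0.6,2,-3.3],[-0.9,3.1,-3.5],[-1.2,4.3,-3.5],[-1.5,5.5,-3.5]],"roll":[0,0,0,0,0,0,0.09,0.09]}' 20;python3 d.py .5206,-.0648,.065,3.1306
```

```text
time: 24.25
tool_pos: [0.492, -0.2687, 0.0721]
tool_rot: [-3.14, 0.002, 3.128]
contact_force: [0.6, -1.0, -2.3]
opening: 0.0341
t 24.25 pos [ 0.492  -0.2687  0.0721] rpy [-3.1401e+00  2.3000e-03  3.1285e+00] F [ 0.6  -0.99 -2.25] open 34.1 q [-0.64  0.52  1.59  0.    1.03 -2.19]
.5206,-.0648,.065,3.1306 -> delta [-1.04  8.17  0.27] roll -0.02
```

```bash
python3 -m crank '{"claw":[0.2,0.2,0.2,0.2,0.2,0.2,0.2,0.2],"delta_pos":[[-0.15,1.2,0],[-0.3,2.5,0],[-0.5,3.8,0],[-0.65,5.1,0],[-0.8,6.4,0],[-0.95,7.4,0],[-1.04,8,0],[-1.04,8.1,0]],"roll":[0,0,0,0,0,0,0,0]}' 20;python3 d.py .5206,-.0648,.065,3.1306
```

```text
time: 24.92
tool_pos: [0.5203, -0.0646, 0.0714]
tool_rot: [3.141, 0.001, 3.133]
contact_force: [-0.2, -0.9, -1.7]
opening: 0.034
t 24.92 pos [ 0.5203 -0.0646  0.0714] rpy [3.1412e+00 1.4000e-03 3.1326e+00] F [-0.18 -0.85 -1.72] open 34.0 q [-0.27  0.46  1.69  0.    0.99 -1.83]
.5206,-.0648,.065,3.1306 -> delta [-0.01 -0.01  0.26] roll 0.02
```

```bash
python3 -m crank '{"claw":[0.2,0.2,0.2,0.2,0.2,0.2,0.2,0.2],"delta_pos":[[0,0,0],[0,0,0],[0,0,0],[0,0,0.1],[0,0,0.2],[0,0,0.3],[0,0,0.3],[0,0,0.3]],"roll":[0,0,0,0,0,0,0,0]}' 20;python3 d.py .5206,-.0648,.065,3.1306; python3 - <<'E'
from m2 import *
crop(cs["color"],215,130,115,110,6.5,"s20.png",1.6);crop(ct["color"],215,140,100,90,7,"t20.png",1.6)
E
```

```text
time: 25.58
tool_pos: [0.5196, -0.0675, 0.0623]
tool_rot: [3.141, -0.001, 3.129]
contact_force: [-0.2, -0.3, -2.2]
opening: 0.0336
t 25.58 pos [ 0.5196 -0.0675  0.0623] rpy [ 3.1413e+00 -7.0000e-04  3.1292e+00] F [-0.23 -0.27 -2.2 ] open 33.6 q [-0.28  0.48  1.7   0.    0.97 -1.83]
.5206,-.0648,.065,3.1306 -> delta [-0.04  0.11 -0.11] roll -0.01
```

View pics/s20.png

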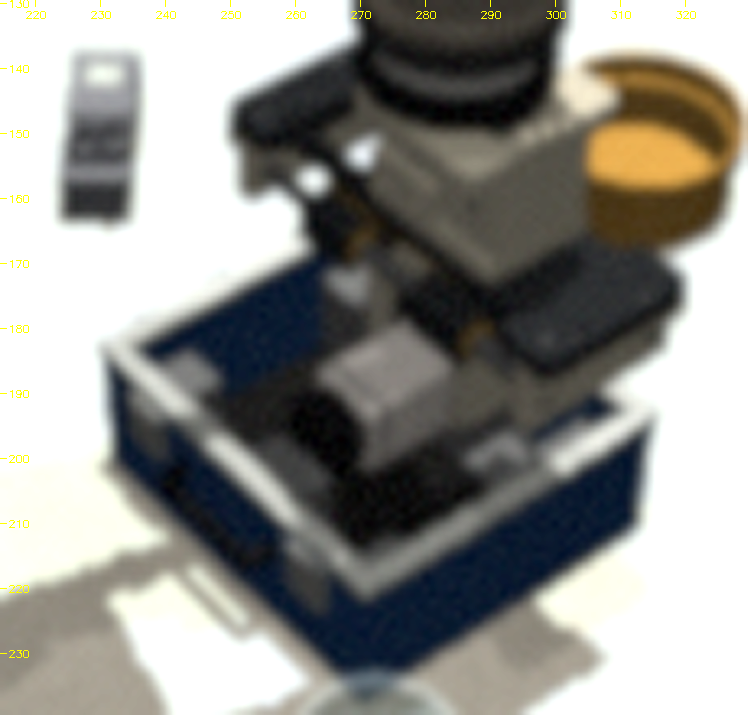

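View pics/t20.png

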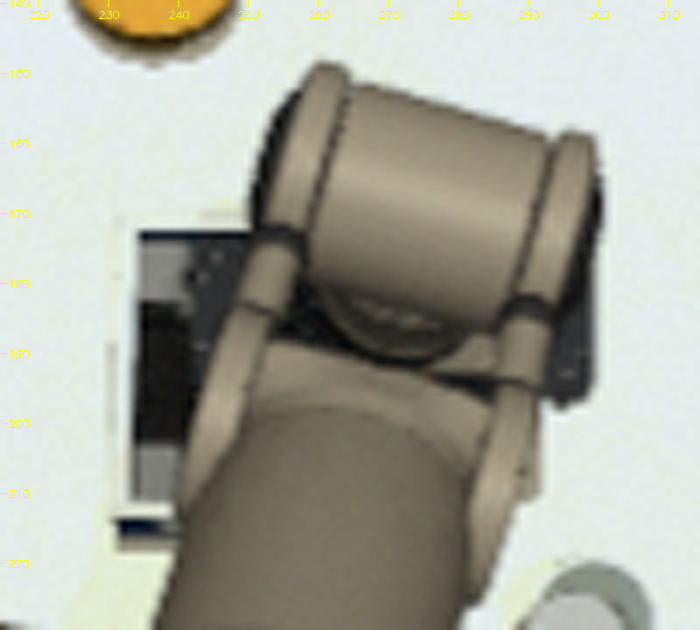

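```bash
cat > cov.py <<'E'
from m2 import *
import sys
p=robot.observe(); T=p["tool_pos"]; yaw=p["tool_rot"][2]
S=7; x0,y0=222,150
crop(cs["color"],x0,y0,100,82,S,"cov.png",2.0); im=cv2.imread("pics/cov.png")
zb=T[2]+.0353
for B,col in((box(T[0],T[1],yaw,.053,.017,zb,zb+.034),(0,0,255)),(box(.521,-.0268,-.011,.071,.08,.074,.0741),(0,255,0)),(box(.521,-.0268,-.011,.079,.09,.074,.0741),(0,255,0)),(box(.521,-.0268,-.011,.038,.08,.006,.0061),(255,255,0))):
    for e in B:
        q=((proj(cs,e)+.5-[x0,y0])*S).astype(int); cv2.line(im,tuple(map(int,q[0])),tuple(map(int,q[1])),col,1)
cv2.imwrite("pics/cov.png",im); print(T)
E
python3 cov.py
```

```text
[ 0.5199031  -0.06729086  0.06266991]
```

View pics/cov.png

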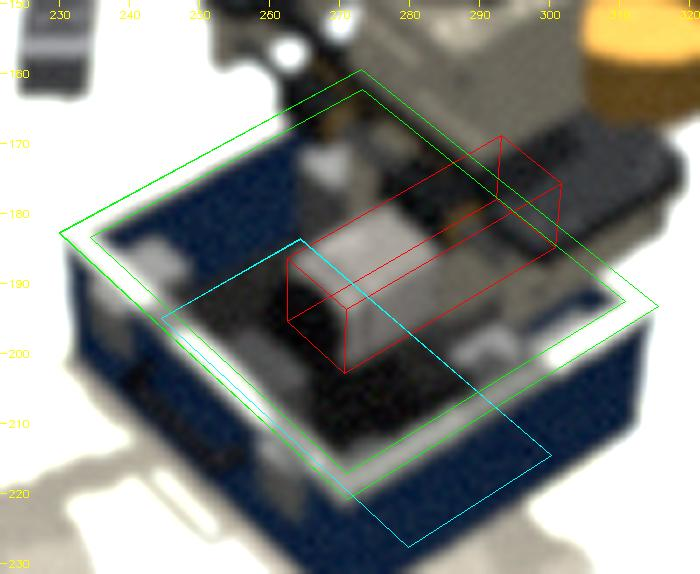

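```bash
python3 -m crank '{"claw":[0.2,0.2,0.2,0.2,0.2,0.2,0.2,0.2],"delta_pos":[[0,0.06,0.2],[0,0.06,0.5],[0,0.06,0.9],[0,0.06,1.2],[0,0.06,1.5],[0,0.06,1.7],[0,0.06,1.8],[0,0.06,1.8]],"roll":[0,0,0,0,0,0,0,0]}' 20;python3 cov.py
```

```text
time: 26.45
tool_pos: [0.5194, -0.0657, 0.0168]
tool_rot: [3.141, -0.001, 3.13]
contact_force: [-0.5, 0.6, -2.0]
opening: 0.0341
[ 0.52003684 -0.06582174  0.01767735]
```

View pics/cov.png

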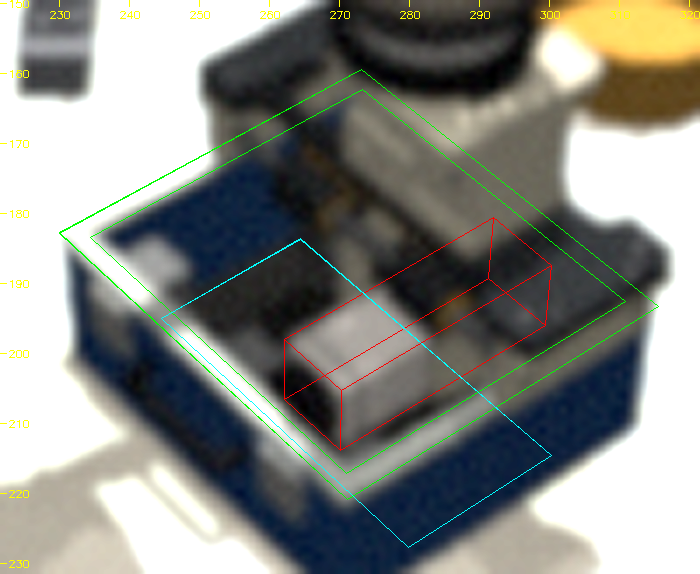

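```bash
python3 -m crank '{"claw":[0.2,0.2,0.2,0.2,0.2,0.2,0.2,0.2],"delta_pos":[[0,0,0.06],[0,0,0.12],[0,0,0.18],[0,0,0.24],[0,0,0.3],[0,0,0.36],[0,0,0.42],[0,0,0.48]],"roll":[0,0,0,0,0,0,0,0]}' 20;python3 d.py
```

```text
time: 27.22
tool_pos: [0.5198, -0.0658, 0.0054]
tool_rot: [3.142, -0.0, 3.13]
contact_force: [-0.1, 0.1, -1.7]
opening: 0.0338
t 27.22 pos [ 0.5198 -0.0658  0.0054] rpy [ 3.1415 -0.      3.1296] F [-0.05  0.13 -1.67] open 33.8 q [-0.27  0.56  1.75  0.    0.83 -1.83]
```

```bash
python3 -m crank '{"claw":[0.2,0.2,0.2,0.2,0.2,0.2,0.2,0.2],"delta_pos":[[0,0,0.15],[0,0,0.32],[0,0,0.5],[0,0,0.68],[0,0,0.84],[0,0,0.96],[0,0,1.05],[0,0,1.1]],"roll":[0,0,0,0,0,0,0,0]}' 20;python3 d.py
```

```text
time: 27.88
tool_pos: [0.5197, -0.0657, -0.0223]
tool_rot: [3.141, -0.0, 3.13]
contact_force: [-0.6, -0.3, -1.3]
opening: 0.0339
t 27.88 pos [ 0.5197 -0.0657 -0.0223] rpy [ 3.1414e+00 -4.0000e-04  3.1296e+00] F [-0.58 -0.34 -1.27] open 33.9 q [-0.27  0.6   1.77  0.    0.77 -1.83]
```

```bash
python3 -m crank '{"claw":[0.2,0.2,0.2,0.38,0.4,0.42,0.45,0.48],"delta_pos":[[0,0,0.03],[0,0,0.05],[0,0,0.05],[0,0,0.05],[0,0,0.05],[0,0,0.05],[0,0,0.05],[0,0,0.05]],"roll":[0,0,0,0,0,0,0,0]}' 10;python3 d.py
```

```text
time: 28.55
tool_pos: [0.52, -0.0658, -0.023]
tool_rot: [3.142, 0.0, 3.13]
contact_force: [0.0, 0.3, 0.4]
opening: 0.0427
t 28.55 pos [ 0.52   -0.0658 -0.023 ] rpy [3.1416e+00 4.0000e-04 3.1296e+00] F [0.04 0.3  0.4 ] open 42.7 q [-0.27  0.6   1.77  0.    0.77 -1.83]
```

```bash
python3 -m crank '{"claw":[0.48,0.48,0.48,0.48,0.48,0.48,0.48,0.48],"delta_pos":[[0,0,0],[0,0,-0.1],[0,0,-0.4],[0,0,-0.9],[0,0,-1.6],[0,0,-2.4],[0,0,-3.4],[0,0,-4.5]],"roll":[0,0,0,0,0,0,0,0]}' 10;python3 d.py .566,.233,.06,4.017
```

```text
time: 29.22
tool_pos: [0.5192, -0.0659, 0.0905]
tool_rot: [3.142, -0.001, 3.129]
contact_force: [1.0, -0.9, -0.4]
opening: 0.044
t 29.22 pos [ 0.5192 -0.0659  0.0905] rpy [ 3.1416e+00 -1.1000e-03  3.1295e+00] F [ 0.99 -0.86 -0.43] open 44.0 q [-0.27  0.44  1.67 -0.    1.04 -1.83]
.566,.233,.06,4.017 -> delta [-1.73 11.98  1.22] roll -8.48
```

```bash
python3 -m crank '{"claw":[0.7,0.9,0.9,0.9,0.9,0.9,0.9,0.9],"delta_pos":[[-0.1,0.7,0],[-0.3,1.9,0],[-0.5,3.2,0],[-0.7,4.6,0],[-0.9,6,0],[-1.1,7.4,0],[-1.3,8.8,0],[-1.5,10.1,0]],"roll":[-0.5,-1.5,-2.5,-3.5,-4.5,-5.5,-6.5,-7.5]}' 10;python3 d.py .566,.233,.09,4.017; python3 - <<'E'
from m2 import *
crop(cs["color"],222,150,100,82,7,"s22.png",2.0); crop(ct["color"],220,160,75,60,9,"t22.png",1.8)
E
```

```text
time: 29.88
tool_pos: [0.5605, 0.1881, 0.0902]
tool_rot: [-3.141, 0.001, -2.363]
contact_force: [1.0, 0.3, -0.6]
opening: 0.0821
t 29.88 pos [0.5605 0.1881 0.0902] rpy [-3.1410e+00  6.0000e-04 -2.3627e+00] F [ 0.98  0.32 -0.56] open 82.1 q [ 0.19  0.55  1.47 -0.    1.12 -2.16]
.566,.233,.09,4.017 -> delta [-1.42  1.12  0.01] roll -0.92
```

View pics/s22.png

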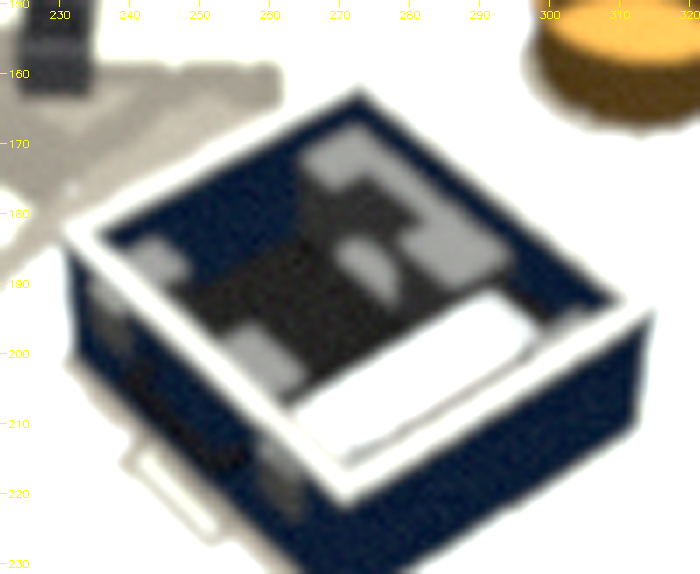

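View pics/t22.png

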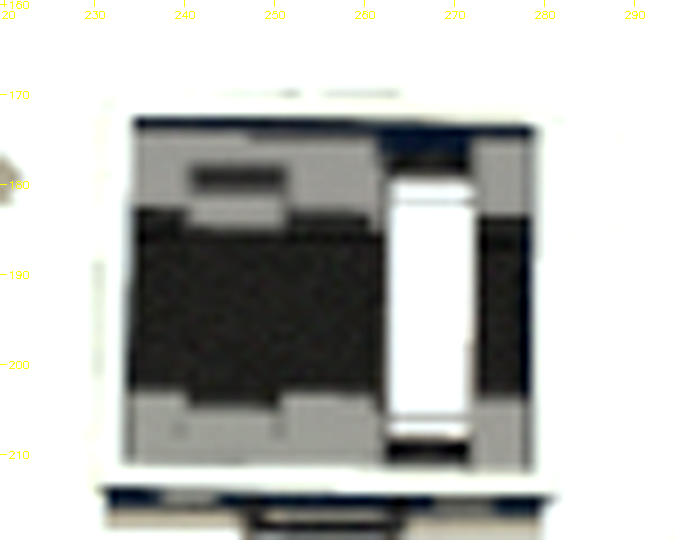

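```bash
python3 -m crank '{"claw":[1,1,1,1,1,1,1,1],"delta_pos":[[-0.5,0.4,0],[-1.1,0.9,0.1],[-1.38,1.1,0.6],[-1.38,1.1,1.4],[-1.38,1.1,2.2],[-1.38,1.1,2.8],[-1.38,1.1,3],[-1.38,1.1,3]],"roll":[-0.5,-0.92,-0.92,-0.92,-0.92,-0.92,-0.92,-0.92]}' 10;python3 d.py .566,.233,-.033,4.017; python3 - <<'E'
from m2 import *
crop(cs["color"],190,100,90,85,8,"s23.png",1.6)
E
```

```text
time: 30.65
tool_pos: [0.5646, 0.2289, 0.0126]
tool_rot: [3.14, -0.003, -2.274]
contact_force: [0.0, 0.3, -0.1]
opening: 0.0918
t 30.65 pos [0.5646 0.2289 0.0126] rpy [ 3.1397e+00 -3.1000e-03 -2.2737e+00] F [ 0.03  0.26 -0.06] open 91.8 q [ 0.26  0.67  1.48 -0.    0.99 -2.18]
.566,.233,-.033,4.017 -> delta [-0.17  0.06  1.82] roll -0.07
```

View pics/s23.png

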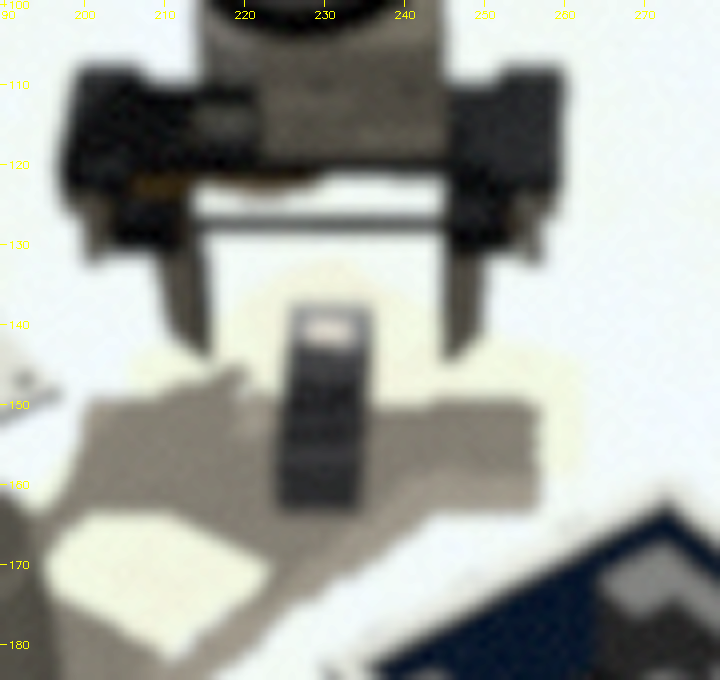

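```bash
python3 -m crank '{"claw":[1,1,1,1,1,1,0.7,0.4],"delta_pos":[[0,0,0.3],[0,0,0.7],[0,0,1.1],[0,0,1.5],[0,0,1.75],[0,0,1.85],[0,0,1.88],[0,0,1.88]],"roll":[0,0,0,0,0,0,0,0]}' 10;python3 d.py .566,.233,-.033,4.017
```

```text
time: 31.42
tool_pos: [0.5658, 0.23, -0.0328]
tool_rot: [3.141, -0.0, -2.272]
contact_force: [-0.2, -0.1, -0.6]
opening: 0.0823
t 31.42 pos [ 0.5658  0.23   -0.0328] rpy [ 3.1414e+00 -1.0000e-04 -2.2718e+00] F [-0.2  -0.05 -0.62] open 82.3 q [ 0.26  0.73  1.51  0.    0.89 -2.18]
.566,.233,-.033,4.017 -> delta [-0.09  0.07  0.01] roll -0.05
```

```bash
python3 -m crank '{"claw":[0.2,0.2,0.2,0.2,0.2,0.2,0.2,0.2],"delta_pos":[[0,0,0],[0,0,0],[0,0,0],[0,0,0],[0,0,0],[0,0,0],[0,0,0],[0,0,0]],"roll":[0,0,0,0,0,0,0,0]}' 15;python3 d.py .566,.233,-.033,4.017;python3 - <<'E'
from m2 import *
crop(cs["color"],190,110,90,75,8,"s24.png",1.6)
E
```

```text
time: 32.08
tool_pos: [0.5656, 0.2302, -0.0325]
tool_rot: [3.141, -0.0, -2.272]
contact_force: [-1.2, -0.0, 1.4]
opening: 0.0341
t 32.08 pos [ 0.5656  0.2302 -0.0325] rpy [ 3.1411e+00 -1.0000e-04 -2.2718e+00] F [-1.18 -0.01  1.44] open 34.1 q [ 0.26  0.73  1.51  0.    0.89 -2.18]
.566,.233,-.033,4.017 -> delta [-0.1   0.06  0.02] roll -0.05
```

View pics/s24.png

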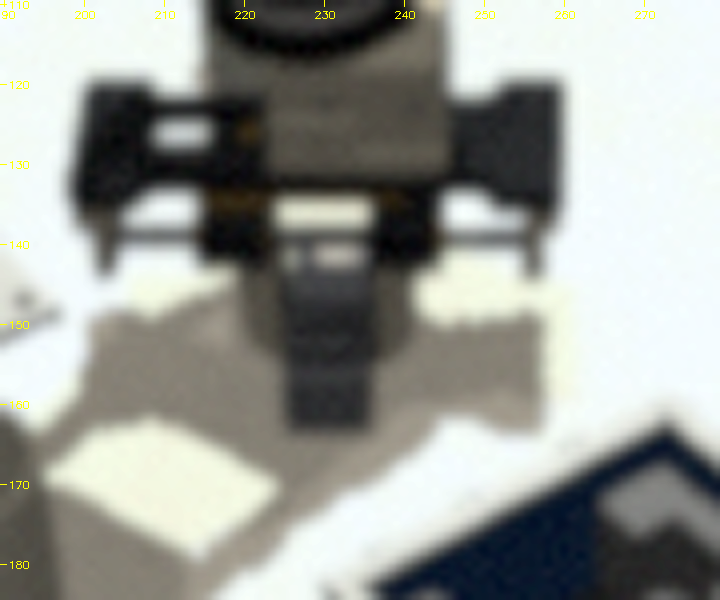

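```bash
python3 d.py .518,.0117,.07,3.13; python3 -m crank '{"claw":[0.2,0.2,0.2,0.2,0.2,0.2,0.2,0.2],"delta_pos":[[0,0,-0.3],[0,0,-0.9],[0.1,-0.1,-1.8],[0.5,-0.4,-2.8],[1.2,-0.8,-3.7],[2.1,-1.2,-4.1],[3.1,-1.7,-4.1],[4.1,-2.2,-4.1]],"roll":[0,0,0.3,1,2,3,4,5]}' 20;python3 d.py .518,.0117,.07,3.13
```

```text
t 32.18 pos [ 0.5656  0.2302 -0.0325] rpy [ 3.1411e+00 -1.0000e-04 -2.2719e+00] F [-1.79  1.36  1.91] open 34.2 q [ 0.26  0.73  1.51  0.    0.89 -2.18]
.518,.0117,.07,3.13 -> delta [ 7.91 -4.18 -4.1 ] roll 8.42
time: 32.85
tool_pos: [0.542, 0.1153, 0.0712]
tool_rot: [-3.141, 0.002, -2.8]
contact_force: [0.6, 0.4, -2.7]
opening: 0.034
t 32.85 pos [0.542  0.1153 0.0712] rpy [-3.1406e+00  2.3000e-03 -2.7997e+00] F [ 0.57  0.44 -2.74] open 34.0 q [ 0.07  0.51  1.6  -0.    1.02 -1.84]
.518,.0117,.07,3.13 -> delta [ 2.29 -3.58  0.05] roll 3.38
```

```bash
python3 -m crank '{"claw":[0.2,0.2,0.2,0.2,0.2,0.2,0.2,0.2],"delta_pos":[[0.6,-0.9,0],[1.2,-1.8,0],[1.7,-2.7,0],[2.1,-3.3,0],[2.25,-3.55,0],[2.27,-3.6,0],[2.27,-3.6,0],[2.27,-3.6,0]],"roll":[0.9,1.8,2.7,3.38,3.38,3.38,3.38,3.38]}' 20;python3 d.py .518,.0117,.07,3.13
```

```text
time: 33.52
tool_pos: [0.5192, 0.0131, 0.07]
tool_rot: [3.141, 0.0, 3.136]
contact_force: [0.2, 0.6, -3.3]
opening: 0.0341
t 33.52 pos [0.5192 0.0131 0.07  ] rpy [3.1413e+00 4.0000e-04 3.1358e+00] F [ 0.18  0.57 -3.35] open 34.1 q [-0.12  0.46  1.7   0.    0.98 -1.69]
.518,.0117,.07,3.13 -> delta [ 0.05 -0.06 -0.  ] roll 0.06
```

```bash
cat > lov.py <<'E'
from m2 import *
p=robot.observe(); T=p["tool_pos"]; yaw=p["tool_rot"][2]
S=7; x0,y0=222,140
crop(cs["color"],x0,y0,100,85,S,"lov.png",2.0); im=cv2.imread("pics/lov.png")
zb=T[2]+.0325
for B,col in((box(T[0]+.0025,T[1],yaw,.05,.017,zb,zb+.03),(0,0,255)),):
    for e in B:
        q=((proj(cs,e)+.5-[x0,y0])*S).astype(int); cv2.line(im,tuple(map(int,q[0])),tuple(map(int,q[1])),col,1)
cv2.imwrite("pics/lov.png",im); print(T)
E
python3 lov.py; python3 d.py .518,.0117,.02,3.13
```

```text
[0.51909105 0.01335987 0.0698264 ]
t 33.62 pos [0.5191 0.0134 0.0698] rpy [3.1413e+00 1.0000e-04 3.1360e+00] F [ 0.21  0.32 -2.01] open 33.9 q [-0.12  0.46  1.7   0.    0.98 -1.69]
.518,.0117,.02,3.13 -> delta [ 0.04 -0.07  1.99] roll 0.06
```

View pics/lov.png

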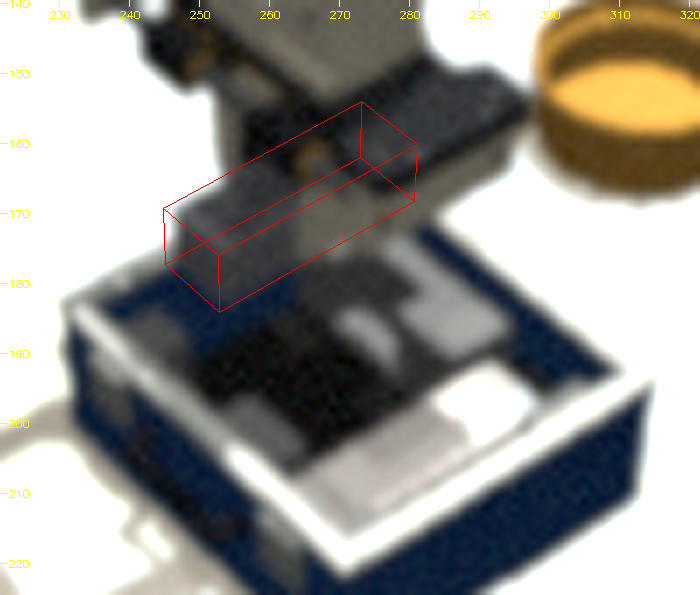

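```bash
python3 - <<'E'
from m2 import *
p=robot.observe(); T=p["tool_pos"]; yaw=p["tool_rot"][2]
S=14; x0,y0=238,150
crop(cs["color"],x0,y0,45,40,S,"lz.png",2.6); im=cv2.imread("pics/lz.png")
zb=T[2]+.0325
for dx,col in((.0025,(0,0,255)),(.0075,(0,255,0))):
    for e in box(T[0]+dx,T[1],yaw,.05,.017,zb,zb+.03):
        q=((proj(cs,e)+.5-[x0,y0])*S).astype(int); cv2.line(im,tuple(map(int,q[0])),tuple(map(int,q[1])),col,1)
cv2.imwrite("pics/lz.png",im); print(T)
E
```

```text
[0.51901438 0.01318956 0.06980156]
```

View pics/lz.png

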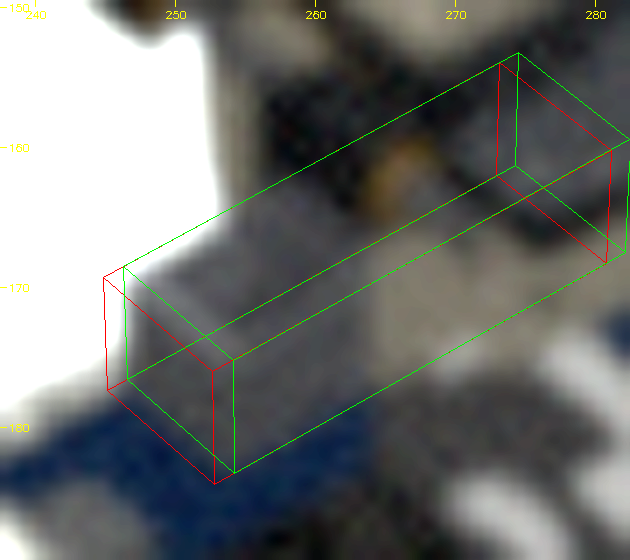

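```bash
python3 -m crank '{"claw":[0.2,0.2,0.2,0.2,0.2,0.2,0.2,0.2],"delta_pos":[[0.1,-0.04,0],[0.18,-0.06,0.2],[0.18,-0.06,0.6],[0.18,-0.06,1.1],[0.18,-0.06,1.5],[0.18,-0.06,1.8],[0.18,-0.06,1.95],[0.18,-0.06,1.95]],"roll":[0.03,0.06,0.06,0.06,0.06,0.06,0.06,0.06]}' 20;python3 d.py .5145,.0117,.0205,3.13;  python3 - <<'E'
from m2 import *
crop(cs["color"],222,150,100,82,7,"s25.png",2.2)
E
```

```text
time: 34.38
tool_pos: [0.5137, 0.0109, 0.02]
tool_rot: [3.141, -0.002, 3.127]
contact_force: [-0.5, 0.5, -1.5]
opening: 0.0338
t 34.38 pos [0.5137 0.0109 0.02  ] rpy [ 3.1413e+00 -2.0000e-03  3.1275e+00] F [-0.45  0.48 -1.49] open 33.8 q [-0.13  0.52  1.76  0.    0.86 -1.68]
.5145,.0117,.0205,3.13 -> delta [-0.03  0.03 -0.02] roll -0.02
```

View pics/s25.png

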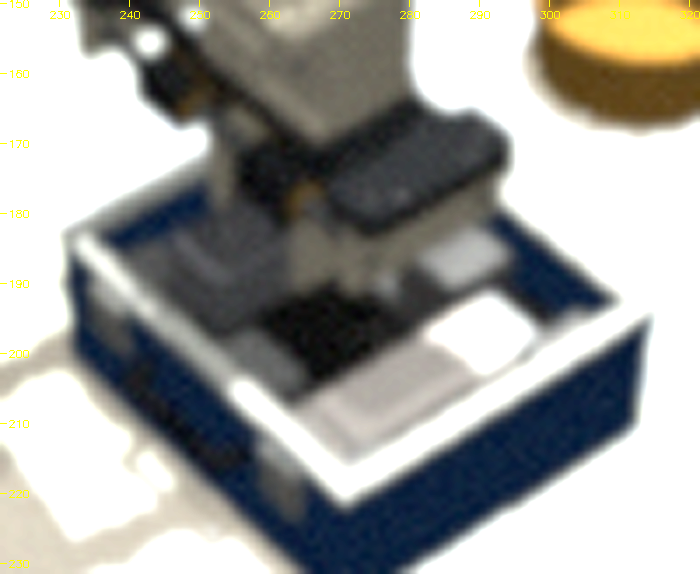

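```bash
python3 -m crank '{"claw":[0.2,0.2,0.2,0.2,0.2,0.2,0.2,0.2],"delta_pos":[[0,0,0.06],[0,0,0.12],[0,0,0.18],[0,0,0.24],[0,0,0.3],[0,0,0.36],[0,0,0.4],[0,0,0.4]],"roll":[0,0,0,0,0,0,0,0]}' 20;python3 d.py .5145,.0117,-.0205,3.13
```

```text
time: 35.15
tool_pos: [0.5142, 0.0109, 0.0109]
tool_rot: [3.141, -0.0, 3.127]
contact_force: [-0.5, 0.0, -1.5]
opening: 0.0338
t 35.15 pos [0.5142 0.0109 0.0109] rpy [ 3.1414e+00 -4.0000e-04  3.1275e+00] F [-0.45  0.01 -1.47] open 33.8 q [-0.13  0.54  1.77  0.    0.83 -1.68]
.5145,.0117,-.0205,3.13 -> delta [-0.01  0.03  1.25] roll -0.02
```

```bash
python3 -m crank '{"claw":[0.2,0.2,0.2,0.2,0.2,0.2,0.2,0.2],"delta_pos":[[0,0,0.15],[0,0,0.35],[0,0,0.55],[0,0,0.75],[0,0,0.93],[0,0,1.08],[0,0,1.17],[0,0,1.22]],"roll":[0,0,0,0,0,0,0,0]}' 20;python3 d.py .5145,.0117,-.0205,3.13
```

```text
time: 35.82
tool_pos: [0.5142, 0.0109, -0.0199]
tool_rot: [3.141, -0.001, 3.127]
contact_force: [-0.3, 0.5, -2.4]
opening: 0.0336
t 35.82 pos [ 0.5142  0.0109 -0.0199] rpy [ 3.1415e+00 -5.0000e-04  3.1275e+00] F [-0.29  0.46 -2.38] open 33.6 q [-0.13  0.59  1.79  0.    0.76 -1.68]
.5145,.0117,-.0205,3.13 -> delta [-0.01  0.03  0.03] roll -0.02
```

```bash
python3 -m crank '{"claw":[0.2,0.2,0.2,0.38,0.4,0.42,0.45,0.48],"delta_pos":[[0,0,0.03],[0,0,0.06],[0,0,0.06],[0,0,0.06],[0,0,0.06],[0,0,0.06],[0,0,0.06],[0,0,0.06]],"roll":[0,0,0,0,0,0,0,0]}' 10;python3 d.py
```

```text
time: 36.48
tool_pos: [0.5145, 0.0108, -0.0208]
tool_rot: [3.142, 0.0, 3.127]
contact_force: [0.4, 0.2, 0.2]
opening: 0.0431
t 36.48 pos [ 0.5145  0.0108 -0.0208] rpy [3.1415e+00 3.0000e-04 3.1275e+00] F [0.44 0.16 0.2 ] open 43.1 q [-0.13  0.59  1.79  0.    0.76 -1.68]
```

```bash
python3 -m crank '{"claw":[0.48,0.48,0.48,0.48,0.48,0.48,0.48,0.48],"delta_pos":[[0,0,0],[0,0,-0.1],[0,0,-0.4],[0,0,-0.9],[0,0,-1.6],[0,0,-2.4],[0,0,-3.4],[0,0,-4.5]],"roll":[0,0,0,0,0,0,0,0]}' 10;python3 d.py .4377,.4047,.1,1.49
```

```text
time: 37.15
tool_pos: [0.5137, 0.0109, 0.0927]
tool_rot: [3.141, -0.001, 3.128]
contact_force: [0.6, -0.2, 0.0]
opening: 0.044
t 37.15 pos [0.5137 0.0109 0.0927] rpy [ 3.1414e+00 -1.2000e-03  3.1275e+00] F [ 0.59 -0.24  0.03] open 44.0 q [-0.13  0.42  1.69  0.    1.03 -1.68]
.4377,.4047,.1,1.49 -> delta [ 3.26 15.71 -0.28] roll 15.64
```

```bash
python3 -m crank '{"claw":[0.6,0.7,0.7,0.7,0.7,0.7,0.7,0.7],"delta_pos":[[0.1,0.6,-0.3],[0.3,1.7,-0.3],[0.6,2.9,-0.3],[0.8,4.2,-0.3],[1.1,5.5,-0.3],[1.4,6.8,-0.3],[1.7,8.1,-0.3],[1.9,9.3,-0.3]],"roll":[0.5,1.5,2.6,3.7,4.8,5.9,7,8.1]}' 10;python3 d.py .4377,.4047,.1,1.49;  python3 - <<'E'
from m2 import *
crop(cs["color"],222,150,100,82,7,"s26.png",2.0); crop(ct["color"],220,160,75,60,9,"t26.png",1.8)
E
```

```text
time: 37.82
tool_pos: [0.4693, 0.2458, 0.0999]
tool_rot: [3.141, -0.0, 2.274]
contact_force: [-0.6, -0.1, -0.0]
opening: 0.0641
t 37.82 pos [0.4693 0.2458 0.0999] rpy [ 3.141  -0.      2.2739] F [-0.57 -0.07 -0.03] open 64.1 q [ 0.34  0.44  1.64  0.    1.07 -0.37]
.4377,.4047,.1,1.49 -> delta [ 5.67  3.15 -0.  ] roll 7.49
```

View pics/s26.png

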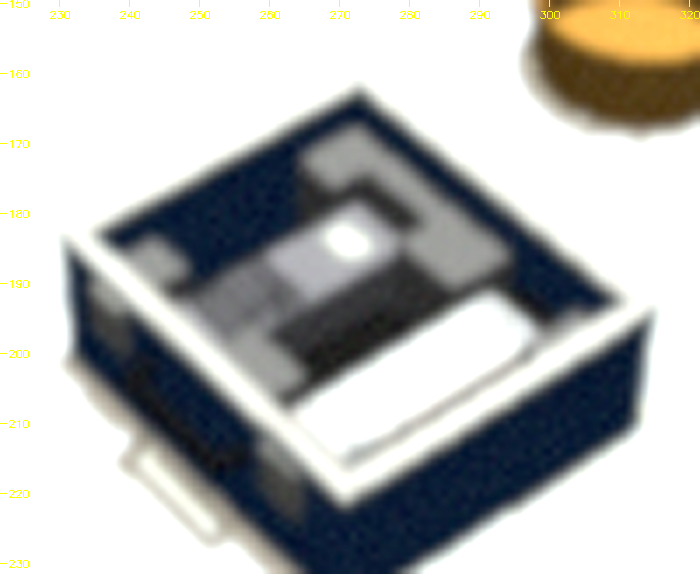

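View pics/t26.png

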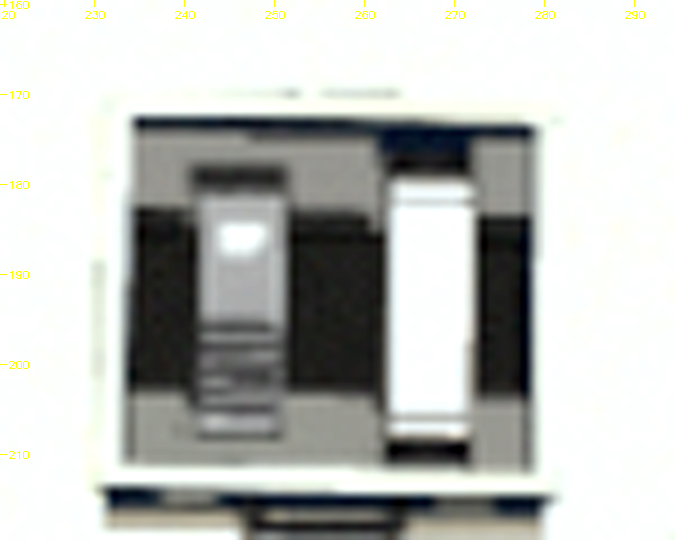

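```bash
python3 - <<'E'
from m2 import *
for c,n,(x0,y0,w,h),S in((cs,"o_s.png",(235,165,75,55),9),(ct,"o_t.png",(225,168,62,48),11)):
    crop(c["color"],x0,y0,w,h,S,n,1.7); im=cv2.imread("pics/"+n)
    for B,col in((box(.521,-.0268,-.011,.0001,.0001,.05,.0501),(0,255,255)),(box(.517,.0112,-.013,.05,.017,.012,.042),(0,0,255)),(box(.5205,-.0655,-.013,.053,.017,.012,.046),(0,255,0)),(box(.521+.00,-.0268,-.011,.038,.08,.05,.0501),(255,255,0)),(box(.521,-.0268,-.011,.071,.08,.074,.0741),(255,0,255))):
        for e in B:
            q=((proj(c,e)+.5-[x0,y0])*S).astype(int); cv2.line(im,tuple(map(int,q[0])),tuple(map(int,q[1])),col,1)
    cv2.imwrite("pics/"+n,im)
E
```

```text
(no output)
```

View pics/o_s.png

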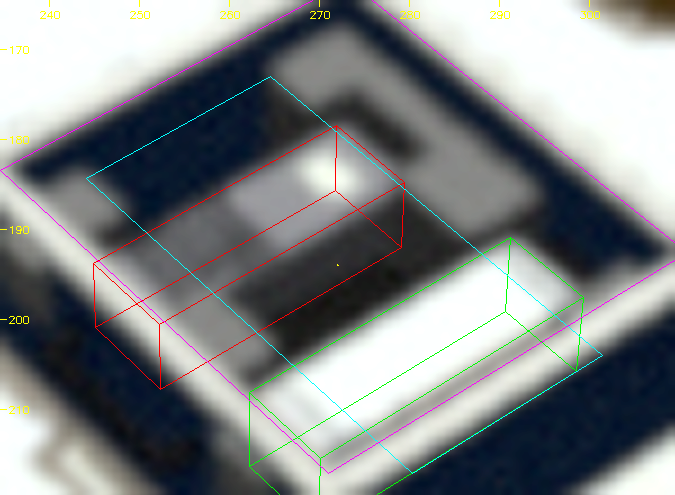

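View pics/o_t.png

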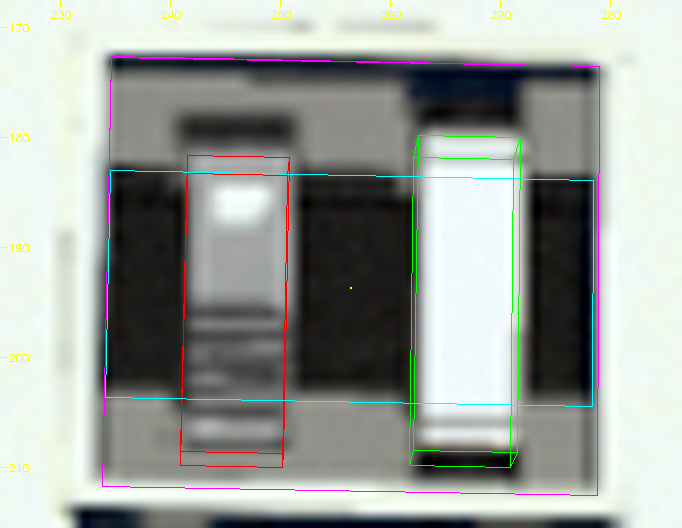

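```bash
python3 -m crank '{"claw":[0.7,0.7,0.7,0.7,0.7,0.7,0.7,0.7],"delta_pos":[[1,0.6,0],[2.1,1.2,0],[3.2,1.8,0],[4.2,2.3,0],[5,2.8,0],[5.5,3.05,0],[5.67,3.15,0],[5.67,3.15,0]],"roll":[0.9,1.9,3,4.1,5.2,6.3,7.3,7.49]}' 10;python3 d.py .438,.405,-.029,1.49
```

```text
time: 38.68
tool_pos: [0.4381, 0.4027, 0.0992]
tool_rot: [3.141, -0.0, 1.493]
contact_force: [0.3, -0.0, -0.9]
opening: 0.0641
t 38.68 pos [0.4381 0.4027 0.0992] rpy [ 3.1414 -0.      1.4925] F [ 0.27 -0.03 -0.87] open 64.1 q [ 0.61  0.55  1.45 -0.    1.15  0.69]
.438,.405,-.029,1.49 -> delta [ 0.09 -0.01  5.13] roll 0.02
```

```bash
python3 -m crank '{"claw":[0.7,0.7,0.7,0.7,0.7,0.7,0.7,0.7],"delta_pos":[[0.05,0,0.4],[0.09,0,1],[0.09,0,1.7],[0.09,0,2.4],[0.09,0,3],[0.09,0,3.5],[0.09,0,3.7],[0.09,0,3.8]],"roll":[0,0,0,0,0,0,0,0]}' 10;python3 d.py .438,.405,-.028,1.49;  python3 - <<'E'
from m2 import *
crop(cs["color"],130,80,90,85,8,"s27.png",1.6)
E
```

```text
time: 39.35
tool_pos: [0.4378, 0.4035, 0.0028]
tool_rot: [-3.14, 0.002, 1.496]
contact_force: [-0.6, 0.3, -0.7]
opening: 0.064
t 39.35 pos [0.4378 0.4035 0.0028] rpy [-3.1398e+00  1.6000e-03  1.4958e+00] F [-0.61  0.26 -0.68] open 64.0 q [ 0.62  0.66  1.54 -0.    0.94  0.69]
.438,.405,-.028,1.49 -> delta [0.06 0.   1.23] roll 0.06
```

View pics/s27.png

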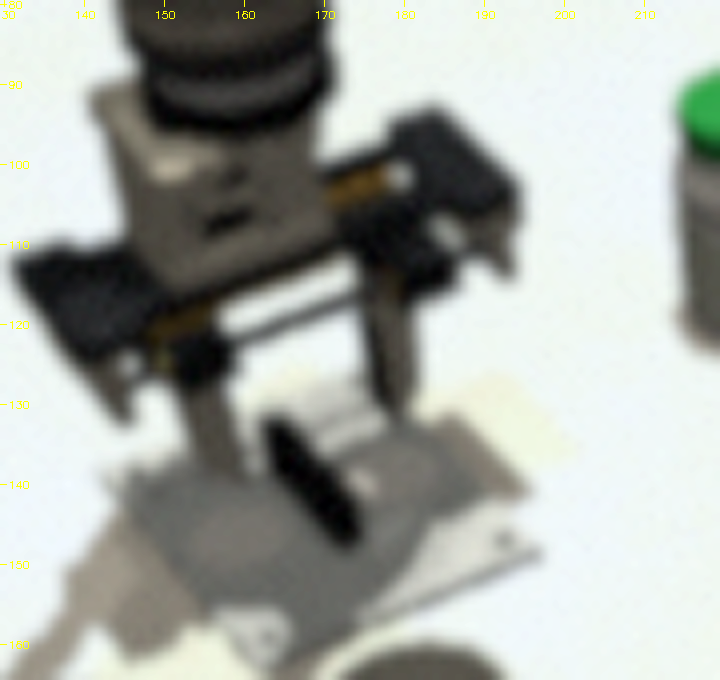

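```bash
python3 -m crank '{"claw":[0.7,0.7,0.7,0.7,0.7,0.7,0.5,0.3],"delta_pos":[[0.03,0,0.3],[0.03,0,0.6],[0.03,0,0.85],[0.03,0,1.05],[0.03,0,1.18],[0.03,0,1.25],[0.03,0,1.25],[0.03,0,1.25]],"roll":[0,0,0,0,0,0,0,0]}' 15;python3 d.py .438,.405,-.028,1.49
```

```text
time: 40.12
tool_pos: [0.438, 0.406, -0.0271]
tool_rot: [3.141, -0.0, 1.495]
contact_force: [-0.2, 0.4, -0.7]
opening: 0.0553
t 40.12 pos [ 0.438   0.406  -0.0271] rpy [ 3.1415e+00 -1.0000e-04  1.4951e+00] F [-0.21  0.35 -0.69] open 55.3 q [0.62 0.71 1.55 0.   0.88 0.69]
.438,.405,-.028,1.49 -> delta [-0.04  0.    0.04] roll 0.05
```

```bash
python3 -m crank '{"claw":[0.05,0.05,0.05,0.05,0.05,0.05,0.05,0.05],"delta_pos":[[0,0,0],[0,0,0],[0,0,0],[0,0,0],[0,0,0],[0,0,0],[0,0,0],[0,0,0]],"roll":[0,0,0,0,0,0,0,0]}' 30;python3 d.py .5215,-.0265,.08,1.562
```

```text
time: 40.78
tool_pos: [0.4376, 0.4059, -0.0271]
tool_rot: [-3.141, 0.0, 1.495]
contact_force: [-1.8, 0.9, 1.9]
opening: 0.0138
t 40.78 pos [ 0.4376  0.4059 -0.0271] rpy [-3.1411e+00  1.0000e-04  1.4950e+00] F [-1.75  0.93  1.88] open 13.8 q [0.62 0.71 1.55 0.   0.88 0.69]
.5215,-.0265,.08,1.562 -> delta [-16.99   4.65  -4.28] roll -0.64
```

```bash
python3 -m crank '{"claw":[0.05,0.05,0.05,0.05,0.05,0.05,0.05,0.05],"delta_pos":[[0,0,-0.2],[0,0,-0.7],[0,0,-1.4],[0,0,-2.2],[0,0,-3],[-0.3,0.1,-3.8],[-0.9,0.3,-4.5],[-1.7,0.5,-4.8]],"roll":[0,0,0,0,0,0,0,0]}' 30;python3 d.py .5215,-.0256,.09,1.562
```

```text
time: 41.45
tool_pos: [0.4482, 0.3635, 0.0954]
tool_rot: [3.138, -0.003, 1.497]
contact_force: [0.6, -1.3, -2.6]
opening: 0.0138
t 41.45 pos [0.4482 0.3635 0.0954] rpy [ 3.1382e+00 -2.6000e-03  1.4965e+00] F [ 0.62 -1.27 -2.61] open 13.8 q [0.55 0.52 1.51 0.   1.11 0.62]
.5215,-.0256,.09,1.562 -> delta [-15.31   4.08   0.19] roll -0.63
```

```bash
python3 -m crank '{"claw":[0.05,0.05,0.05,0.05,0.05,0.05,0.05,0.05],"delta_pos":[[-0.9,0.2,0],[-1.9,0.5,0],[-3,0.8,0],[-4.2,1.1,0],[-5.4,1.4,0],[-6.6,1.7,0],[-7.8,2,0],[-9,2.3,0]],"roll":[0,0,-0.1,-0.2,-0.3,-0.4,-0.5,-0.6]}' 30;python3 d.py .5215,-.0256,.09,1.562
```

```text
time: 42.12
tool_pos: [0.4873, 0.1322, 0.0929]
tool_rot: [-3.141, 0.0, 1.558]
contact_force: [0.2, 0.0, -3.2]
opening: 0.0141
t 42.12 pos [0.4873 0.1322 0.0929] rpy [-3.1414e+00  2.0000e-04  1.5584e+00] F [ 0.23  0.   -3.15] open 14.1 q [ 0.11  0.41  1.71 -0.    1.02  0.13]
.5215,-.0256,.09,1.562 -> delta [-6.3   1.44  0.12] roll -0.03
```

```bash
python3 -m crank '{"claw":[0.05,0.05,0.05,0.05,0.05,0.05,0.05,0.05],"delta_pos":[[-1.1,0.25,0],[-2.2,0.5,0],[-3.3,0.75,0],[-4.4,1,0],[-5.3,1.2,0],[-5.9,1.35,0],[-6.2,1.43,0],[-6.25,1.43,0]],"roll":[0,0,0,0,0,0,0,0]}' 30;python3 d.py .5215,-.0256,.065,1.562
```

```text
time: 42.78
tool_pos: [0.5214, -0.0242, 0.0927]
tool_rot: [-3.142, 0.0, 1.556]
contact_force: [0.1, 1.4, -2.5]
opening: 0.0135
t 42.78 pos [ 0.5214 -0.0242  0.0927] rpy [-3.1416e+00  1.0000e-04  1.5558e+00] F [ 0.11  1.43 -2.53] open 13.5 q [-0.19  0.43  1.67 -0.    1.04 -0.18]
.5215,-.0256,.065,1.562 -> delta [-0.06  0.01  1.11] roll -0.06
```

```bash
python3 -m crank '{"claw":[0.05,0.05,0.05,0.05,0.05,0.05,0.05,0.05],"delta_pos":[[0,0,0],[0,0,0.1],[0,0,0.3],[0,0,0.5],[0,0,0.7],[0,0,0.8],[0,0,0.8],[0,0,0.8]],"roll":[0,0,0,0,0,0,0,0]}' 30;python3 d.py .5215,-.0256,.0229,1.562; python3 - <<'E'
from m2 import *
p=robot.observe(); T=p["tool_pos"]; yaw=p["tool_rot"][2]-np.pi/2
for c,n,(x0,y0,w,h),S in((cs,"p_s.png",(220,130,110,100),7),(ct,"p_t.png",(215,155,80,65),9)):
    crop(c["color"],x0,y0,w,h,S,n,1.8); im=cv2.imread("pics/"+n)
    z=T[2]+.0271
    for B,col in((box(T[0],T[1]-.0009,yaw,.065,.078,z,z+.006),(0,0,255)),(box(.5215,-.0265,-.009,.079,.09,.074,.0741),(255,0,255))):
        for e in B:
            q=((proj(c,e)+.5-[x0,y0])*S).astype(int); cv2.line(im,tuple(map(int,q[0])),tuple(map(int,q[1])),col,1)
    cv2.imwrite("pics/"+n,im)
E
```

```text
time: 43.45
tool_pos: [0.5211, -0.0227, 0.0726]
tool_rot: [-3.141, -0.0, 1.558]
contact_force: [0.7, -0.8, -3.5]
opening: 0.0138
t 43.45 pos [ 0.5211 -0.0227  0.0726] rpy [-3.1411e+00 -2.0000e-04  1.5580e+00] F [ 0.69 -0.77 -3.48] open 13.8 q [-0.19  0.46  1.69  0.    0.99 -0.18]
.5215,-.0256,.0229,1.562 -> delta [-0.12  0.02  1.99] roll -0.04
```

View pics/p_s.png

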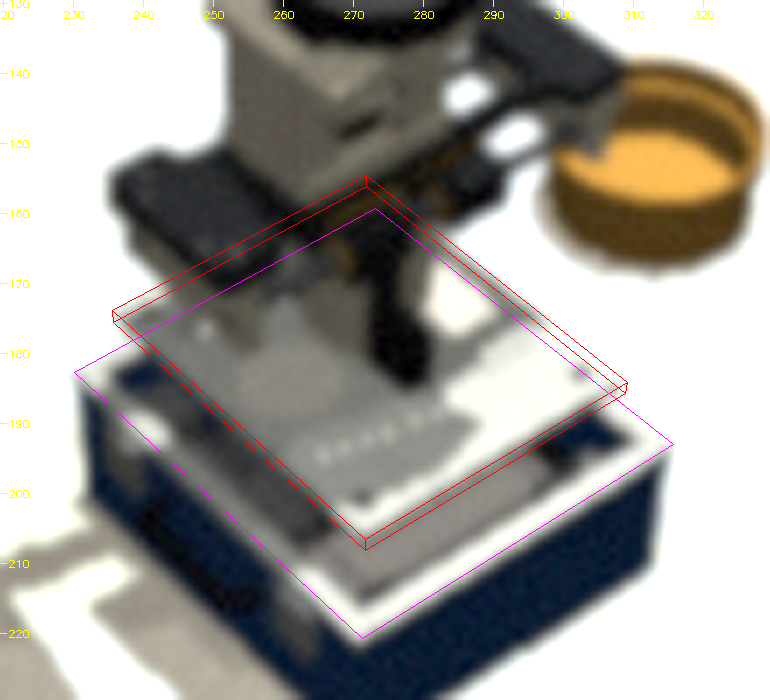

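View pics/p_t.png

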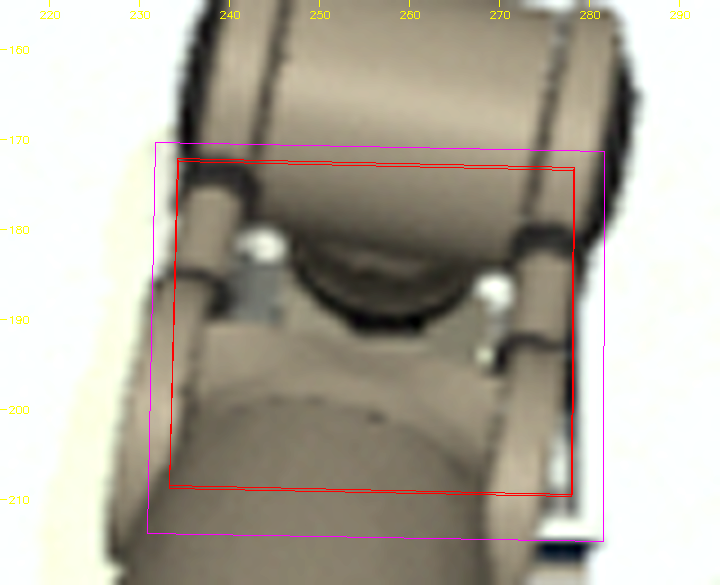

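```bash
python3 - <<'E'
from m2 import *
p=robot.observe(); print(p["tool_pos"],p["tool_rot"])
crop(cs["color"],226,166,30,28,13,"z1.png",1.2);crop(cs["color"],258,195,30,30,13,"z2.png",1.2);crop(cs["color"],295,172,28,28,13,"z3.png",1.2)
a=[cv2.imread(f"pics/z{i}.png") for i in(1,2,3)]
H=max(i.shape[0] for i in a); a=[cv2.copyMakeBorder(i,0,H-i.shape[0],0,6,0) for i in a]
cv2.imwrite("pics/z.png",np.hstack(a[:2]));cv2.imwrite("pics/zz.png",a[2])
E
```

```text
[ 0.52139114 -0.02292202  0.07311244] [ 3.14102807e+00 -5.07083435e-06  1.55768207e+00]
```

View pics/z.png

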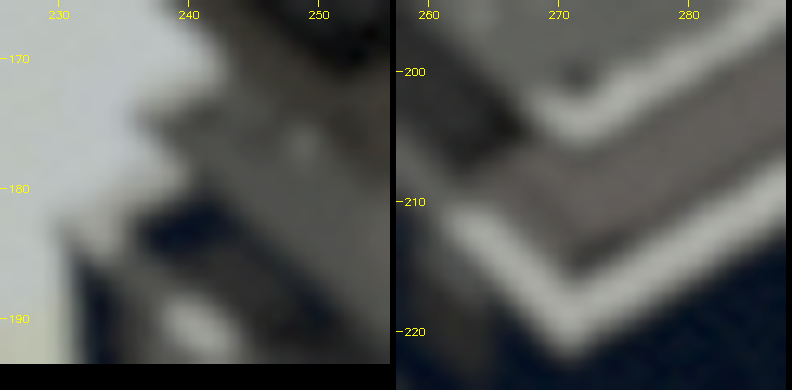

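View pics/zz.png

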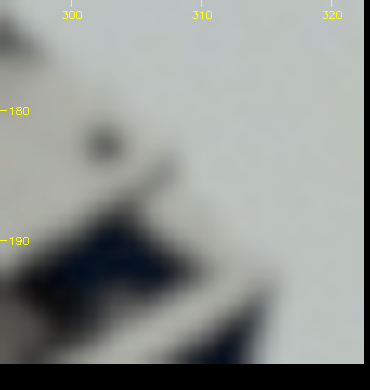

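```bash
python3 - <<'E'
from m2 import *
T=robot.observe()["tool_pos"]; z=T[2]+.0271
f=lambda uv,z: plane(cs,uv,z)[:2]
for zz in(z,z+.006):
    L,N,Rr=[f(u,zz) for u in((236,175),(271.8,205.5),(308.3,184.5))]
    print("plate",zz.round(4),L.round(4),N.round(4),Rr.round(4),"c",((L+Rr)/2).round(4))
L,N,Rr=[f(u,.074) for u in((230.8,183.5),(270.8,221.5),(315.2,193))]
print("case",L.round(4),N.round(4),Rr.round(4),"c",((L+Rr)/2).round(4), "edge mids", ((L+N)/2).round(4), ((N+Rr)/2).round(4))
print(T)
E
```

```text
plate 0.1002 [0.4593 0.0561] [ 0.4613 -0.0942] [ 0.5873 -0.0983] c [ 0.5233 -0.0211]
plate 0.1062 [0.4556 0.0508] [ 0.4577 -0.0983] [ 0.5827 -0.1024] c [ 0.5192 -0.0258]
case [0.4429 0.0605] [ 0.4391 -0.117 ] [ 0.5989 -0.1163] c [ 0.5209 -0.0279] edge mids [ 0.441  -0.0283] [ 0.519  -0.1167]
[ 0.52134162 -0.02292446  0.07306755]
```

```bash
python3 -m crank '{"claw":[0.05,0.05,0.05,0.05,0.05,0.05,0.05,0.05],"delta_pos":[[-0.06,0,0.1],[-0.13,0,0.3],[-0.13,0,0.5],[-0.13,0,0.7],[-0.13,0,0.82],[-0.13,0,0.88],[-0.13,0,0.88],[-0.13,0,0.88]],"roll":[-0.04,-0.04,-0.04,-0.04,-0.04,-0.04,-0.04,-0.04]}' 30;python3 d.py .521,-.0261,.0229,1.562;  python3 - <<'E'
from m2 import *
crop(cs["color"],222,145,100,82,7.5,"s30.png",1.5)
E
```

```text
time: 44.42
tool_pos: [0.5212, -0.0261, 0.0508]
tool_rot: [-3.142, -0.0, 1.562]
contact_force: [-0.4, -1.1, -3.1]
opening: 0.0138
t 44.42 pos [ 0.5212 -0.0261  0.0508] rpy [-3.1416e+00 -1.0000e-04  1.5620e+00] F [-0.42 -1.13 -3.14] open 13.8 q [-0.2   0.49  1.71  0.    0.94 -0.19]
.521,-.0261,.0229,1.562 -> delta [-0.   -0.01  1.12] roll -0.0
```

View pics/s30.png

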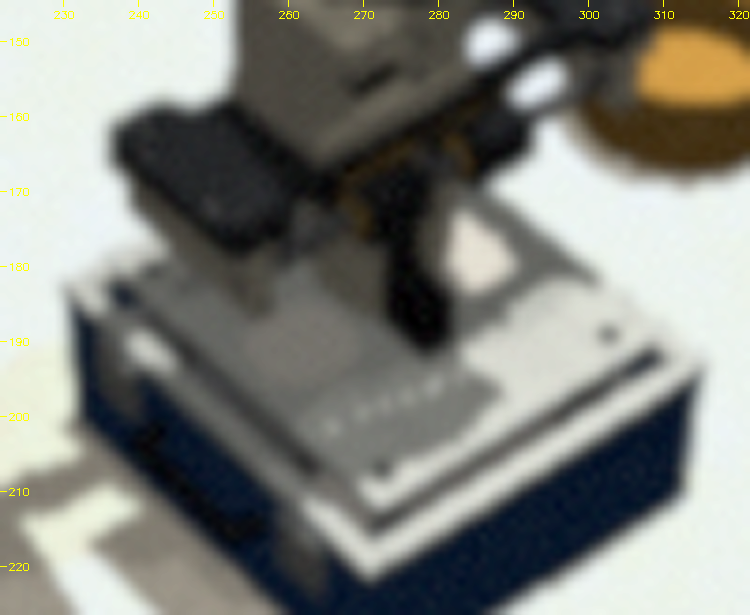

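```bash
python3 -m crank '{"claw":[0.05,0.05,0.05,0.05,0.05,0.05,0.05,0.05],"delta_pos":[[0,0,0.06],[0,0,0.12],[0,0,0.18],[0,0,0.24],[0,0,0.3],[0,0,0.36],[0,0,0.4],[0,0,0.4]],"roll":[0,0,0,0,0,0,0,0]}' 30;python3 d.py .521,-.0261,.0229,1.562
```

```text
time: 45.18
tool_pos: [0.521, -0.0261, 0.0406]
tool_rot: [-3.141, -0.0, 1.562]
contact_force: [-0.7, -0.1, -3.6]
opening: 0.0138
t 45.18 pos [ 0.521  -0.0261  0.0406] rpy [-3.1411e+00 -2.0000e-04  1.5619e+00] F [-0.73 -0.08 -3.63] open 13.8 q [-0.2   0.5   1.72  0.    0.91 -0.19]
.521,-.0261,.0229,1.562 -> delta [-0.    0.    0.71] roll -0.0
```

```bash
python3 -m crank '{"claw":[0.05,0.05,0.05,0.05,0.05,0.05,0.05,0.05],"delta_pos":[[0,0,0.1],[0,0,0.2],[0,0,0.3],[0,0,0.4],[0,0,0.5],[0,0,0.58],[0,0,0.64],[0,0,0.68]],"roll":[0,0,0,0,0,0,0,0]}' 30;python3 d.py .521,-.0261,.0229,1.562
```

```text
time: 45.85
tool_pos: [0.5211, -0.0261, 0.0236]
tool_rot: [-3.141, -0.0, 1.562]
contact_force: [0.2, 0.0, -2.8]
opening: 0.0137
t 45.85 pos [ 0.5211 -0.0261  0.0236] rpy [-3.1413e+00 -1.0000e-04  1.5620e+00] F [ 0.16  0.02 -2.84] open 13.7 q [-0.2   0.53  1.74  0.    0.87 -0.19]
.521,-.0261,.0229,1.562 -> delta [-0.   -0.    0.03] roll -0.0
```

Bottom about 0.5–1 mm above the ledge; lower the last bit, check the force, then release.

```bash
python3 -m crank '{"claw":[0.05,0.05,0.05,0.05,0.05,0.05,0.05,0.05],"delta_pos":[[0,0,0.01],[0,0,0.02],[0,0,0.03],[0,0,0.04],[0,0,0.05],[0,0,0.05],[0,0,0.05],[0,0,0.05]],"roll":[0,0,0,0,0,0,0,0]}' 30;python3 d.py
```

```text
time: 46.52
tool_pos: [0.5213, -0.0262, 0.0229]
tool_rot: [3.141, 0.0, 1.562]
contact_force: [-1.2, 0.6, 2.3]
opening: 0.014
t 46.52 pos [ 0.5213 -0.0262  0.0229] rpy [3.1412 0.     1.562 ] F [-1.21  0.64  2.28] open 14.0 q [-0.2   0.53  1.74  0.    0.87 -0.19]
```

```bash
python3 -m crank '{"claw":[0.17,0.2,0.24,0.28,0.32,0.36,0.4,0.45],"delta_pos":[[0,0,0],[0,0,0],[0,0,0],[0,0,0],[0,0,0],[0,0,0],[0,0,0],[0,0,0]],"roll":[0,0,0,0,0,0,0,0]}' 5;python3 d.py;python3 -m crank '{"claw":[0.45,0.45,0.45,0.45,0.45,0.45,0.45,0.45],"delta_pos":[[0,0,-0.1],[0,0,-0.3],[0,0,-0.7],[0,0,-1.3],[0,0,-2],[0,0,-2.8],[0,0,-3.7],[0,0,-4.6]],"roll":[0,0,0,0,0,0,0,0]}'
```

```text
time: 47.18
tool_pos: [0.5212, -0.0261, 0.0226]
tool_rot: [3.142, -0.0, 1.562]
contact_force: [-0.1, 0.5, -0.1]
opening: 0.039
t 47.18 pos [ 0.5212 -0.0261  0.0226] rpy [ 3.1415e+00 -1.0000e-04  1.5619e+00] F [-0.13  0.49 -0.09] open 39.0 q [-0.2   0.53  1.74  0.    0.87 -0.19]
time: 47.85
tool_pos: [0.521, -0.0261, 0.1396]
tool_rot: [3.141, 0.0, 1.562]
contact_force: [0.2, -0.8, -0.2]
opening: 0.0414
```

```bash
python3 -m crank '{"claw":[0.45,0.45,0.45,0.45,0.45,0.45,0.45,0.45],"delta_pos":[[1,0,-0.5],[2.3,0,-1],[3.6,0,-1.2],[5,0,-1.2],[6.4,0,-1.2],[7.7,0,-1.2],[8.7,0,-1.2],[9.4,0,-1.2]],"roll":[0,0,0,0,0,0,0,0]}'; python3 - <<'E'
from m2 import *
for c,n,(x0,y0,w,h),S in((cs,"f_s.png",(222,150,100,85),7.5),(ct,"f_t.png",(220,160,75,60),10)):
    crop(c["color"],x0,y0,w,h,S,n,1.4)
    im=cv2.imread("pics/"+n)
    for B,col in ((box(.521,-.027,-.009,.065,.078,.05,.056),(0,0,255)),):
        for e in B:
            q=((proj(c,e)+.5-[x0,y0])*S).astype(int); cv2.line(im,tuple(map(int,q[0])),tuple(map(int,q[1])),col,1)
    cv2.imwrite("pics/o"+n,im)
cv2.imwrite("pics/fside.png",cs["color"]);cv2.imwrite("pics/ftop.png",ct["color"])
E
```

```text
time: 48.52
tool_pos: [0.5229, 0.2115, 0.1688]
tool_rot: [3.14, -0.001, 1.564]
contact_force: [0.1, 0.4, 0.1]
opening: 0.0416
```

View pics/f_s.png

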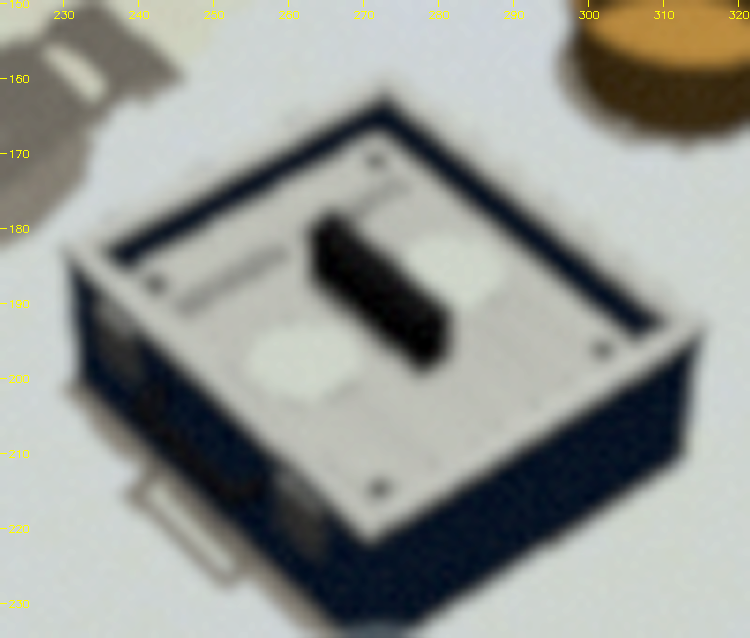

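View pics/of_t.png

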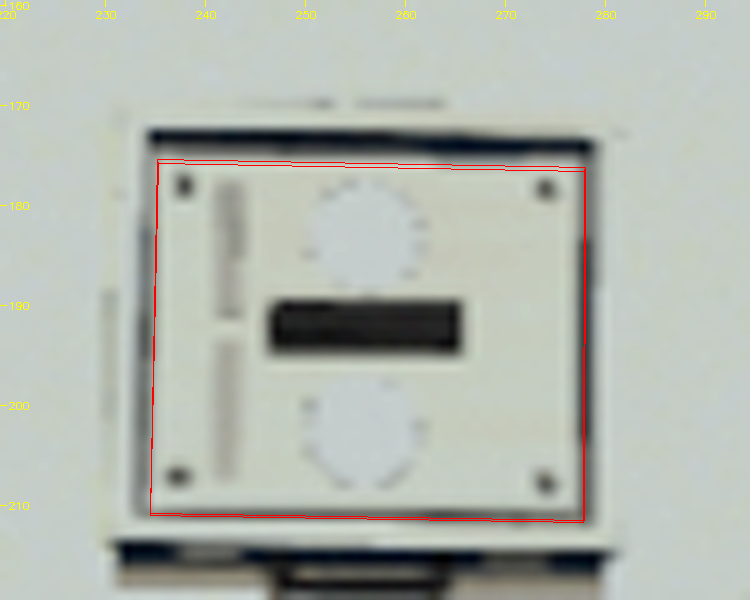

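View pics/fside.png

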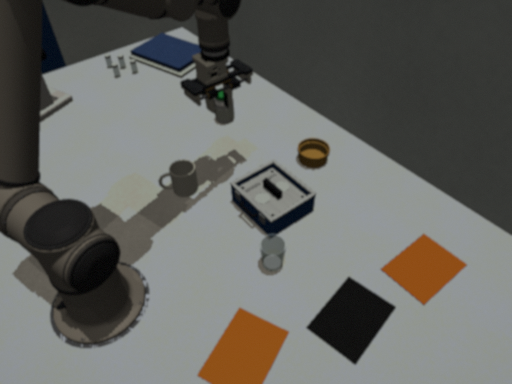

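```bash
python3 -m crank '{"claw":[0.45,0.45,0.45,0.45,0.45,0.45,0.45,0.45],"delta_pos":[[0,0,-0.2],[0,0,-0.2],[0,0,-0.2],[0,0,-0.2],[0,0,-0.2],[0,0,-0.2],[0,0,-0.2],[0,0,-0.2]],"roll":[0,0,0,0,0,0,0,0]}'; python3 - <<'E'
from h import *
print(robot.hand_in()); print(robot.observe()["time"])
E
```

```text
time: 49.28
tool_pos: [0.5233, 0.2086, 0.1726]
tool_rot: [-3.141, -0.0, 1.562]
contact_force: [-0.1, -0.0, -0.6]
opening: 0.0412
the job is handed in; nothing more can be done
None
the job is handed in; nothing more can be done
```

The case is packed and the job was handed in at about 49 s of the 72 s allowed. No verdict was reported, so success rests on my own checks.

**What I did:**
- **Housing to the mat:** I gripped the lens housing high up, set its bottom edge on the black mat, and tipped it down by pivoting it between lightly closed pads. I let go with it lying flat.
- **Loading:** I took a fresh hold at the middle of the housing and loaded it into the long channel. I then loaded the lamp head into the short channel and set the plate on last, by its bar grip.

**Last checks:**
- **Housing on the mat:** it lay flat, about 16 mm from the mat's centre.
- **Housing and lamp in the case:** both went in with no contact force beyond their own weight. The top view showed both inside their channels, each about 1–1.5 mm off toward -y, and the lamp about 2–4 mm toward -x.
- **Plate:** it met the ledge at the predicted height, and the last pictures show it flat inside the rim with an even margin.
- **Bystanders:** the sieve, mug and beaker looked unmoved. The jar was hidden behind the gripper in the last side picture and I did not check it in the top one, but no move went near it.

**What disagreed:**
- **Tool height:** the real fingertips are about 38 mm behind the reported TCP along the tool. I first saw this in the pictures, then measured it with a light touch on the mat, and corrected every height for it.
- **Camera offset:** the side camera placed things about 2–3 mm nearer in x than the top one did.
- **Lamp position in the grip:** the side picture of the held lamp suggested it sat about 5 mm further along the grip than the first measurement. I aimed in between; the result favours the first measurement.

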